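# Load three battery packs into a divided charging tote

### The job

Put the three instrument battery packs on charge: each goes into the compartment of the divided tote that matches its size, brass contacts to the back, its contact end hooked under the lip and its other end pressed down until the orange latch has snapped shut over it. The tote is not fixed, so don't shove it along the bench, and leave the bottle, the tally counter and the dust cap where they are.

Things in the scene. Friction and masses are not known exactly. Their poses are not given: they have to be found in the camera images.
- tote: light grey divided charging tote, low open tray 126 x 174 mm, loose on rubber feet (1.6 kg; a hard push slides it). Origin: centre of its underside; x to the back (dark contact blocks), y left. Compartments for the small, medium, large pack centred at y = -64, -8, +56 mm, with yellow, blue, red tabs, 4 mm wider than the pack; floor 6 mm, ribs between them 11 mm above the bench
- pack_small: small battery pack, dark, yellow label: 22 mm wide (y), 54 mm long (x), 26 mm high, 45 g. Origin: centre of its underside; +x to the contact end (three brass strips). Upper body, full width, from x = -19 to 18 mm and 8 to 26 mm above the underside: take it here, across the width. The foot below, 8 mm high, stands out as a tongue at both ends
- pack_small_contacts (a point): middle of the lower edge of the small pack's contact end (+27 mm along its x, at the underside)
- bay_small (a point): foot of the end wall at the back of the small pack's compartment, mid-width, on the floor; axes as the tote's. A seated pack's contact point lies here (play 1.5 mm in front, 2 mm sideways). A rigid lip juts 5 mm forward from the wall over the compartment, underside 10.5 and top 14.5 mm above the floor: a pack enters contact end first, tilted down 20 to 30 degrees, under the lip
- latch_small (a joint): orange spring latch at the small compartment's front, 18 mm wide: 0 closed, 0.006 m pushed right back (5 N closed, 500 N/m). Closed, its nose ends 51 mm from the end wall, underside 9.2 mm above the floor; its slope rises to 20 mm. A pack's plain end pressed down (10 to 20 N, following the end as it swings down and forward) drives it back; it snaps over the tongue
- pack_medium: medium battery pack, dark, blue label: 30 mm wide (y), 62 mm long (x), 26 mm high, 75 g. Origin: centre of its underside; +x to the contact end (three brass strips). Upper body, full width, from x = -23 to 22 mm and 8 to 26 mm above the underside: take it here, across the width. The foot below, 8 mm high, stands out as a tongue at both ends
- pack_medium_contacts (a point): middle of the lower edge of the medium pack's contact end (+31 mm along its x, at the underside)
- bay_medium (a point): foot of the end wall at the back of the medium pack's compartment, mid-width, on the floor; axes as the tote's. A seated pack's contact point lies here (play 1.5 mm in front, 2 mm sideways). A rigid lip juts 5 mm forward from the wall over the compartment, underside 10.5 and top 14.5 mm above the floor: a pack enters contact end first, tilted down 20 to 30 degrees, under the lip
- latch_medium (a joint): orange spring latch at the medium compartment's front, 26 mm wide: 0 closed, 0.006 m pushed right back (6 N closed, 600 N/m). Closed, its nose ends 59 mm from the end wall, underside 9.2 mm above the floor; its slope rises to 20 mm. A pack's plain end pressed down (10 to 20 N, following the end as it swings down and forward) drives it back; it snaps over the tongue
- pack_large: large battery pack, dark, red label: 38 mm wide (y), 70 mm long (x), 26 mm high, 120 g. Origin: centre of its underside; +x to the contact end (three brass strips). Upper body, full width, from x = -27 to 26 mm and 8 to 26 mm above the underside: take it here, across the width. The foot below, 8 mm high, stands out as a tongue at both ends
- pack_large_contacts (a point): middle of the lower edge of the large pack's contact end (+35 mm along its x, at the underside)
- bay_large (a point): foot of the end wall at the back of the large pack's compartment, mid-width, on the floor; axes as the tote's. A seated pack's contact point lies here (play 1.5 mm in front, 2 mm sideways). A rigid lip juts 5 mm forward from the wall over the compartment, underside 10.5 and top 14.5 mm above the floor: a pack enters contact end first, tilted down 20 to 30 degrees, under the lip
- latch_large (a joint): orange spring latch at the large compartment's front, 34 mm wide: 0 closed, 0.006 m pushed right back (7 N closed, 700 N/m). Closed, its nose ends 67 mm from the end wall, underside 9.2 mm above the floor; its slope rises to 20 mm. A pack's plain end pressed down (10 to 20 N, following the end as it swings down and forward) drives it back; it snaps over the tongue
- bottle: brown glass dropper bottle with black bulb, 34 mm across, 107 mm high, a bystander; origin: centre of its underside
- tally: white hand tally counter lying flat, 58 x 74 x 23 mm, a bystander; origin: centre of its underside
- cap: black round dust cap, 36 mm across, 11 mm high, a bystander; origin: centre of its underside
Things that resemble listed ones, but are neither listed nor needed, are in the scene too. Leave any pink or turquoise look-alike of the pack_large alone.

How it is judged:
By the outcome, as a careful person would: the job done as asked, in the order asked, and still so for the second after the job is handed in, with the robot touching nothing.
It also fails if it takes over 72 s, if anything falls off the work surface, if the arm or the gripper's body presses on something with over 40 N, if the wrist force passes 120 N, or if a joint passes its speed limit or range.

### The arm

A 6-joint arm with a two-finger parallel gripper is mounted at the origin on a cart in front of the work surface, level with it; the furniture and walls round the work are solid. World frame = base frame: x ahead of the robot, y to its left, z up, the work surface at z = 0. Lengths are in mm, angles in rad, forces in N, time in s.
With the tool pointing down it reaches from about 350 to 850 mm from the base axis. Payload 8.1 kg.
Tool frame: the origin (TCP) lies on the centre line of the jaws, within the pads' length; the fingertips stand 25 mm ahead of it and the grasp point (between the pads) lies 6 mm ahead of it; z points along the fingers, y is the line along which they close (so a half turn about z gives the same grasp; the last joint's range is limited). The gripper opens to 85 mm and grips with 20 to 120 N. Pads are 22 mm wide; open, the fingers measure 114 mm over their backs; the gripper's body (76 mm by 85 mm) begins 54 mm behind the grasp point. The pads swing forward as they close: fully open they stand 13 mm farther back than shut.
Start: joints at [1.261, 0.13, 1.488, -0, 1.523, -0.085], TCP at [133.724, 584.913, 256.292] pointing down, gripper open.
Joint ranges: [-2.96, 2.96], [-0.89, 2.26], [0.02, 2.5], [-1.34, 4.48], [0, 2.73], [-2.66, 2.66]. Speed limits (rad/s): [2.39, 2.39, 2.79, 3.14, 3.14, 3.14].

### API

Orientations are given as [roll, pitch, yaw] about the fixed x, y, z axes, in that order (R = Rz(yaw) Ry(pitch) Rx(roll)).
In Python, from bench import env, cams gives the robot as it stands.
- The arm moves only by the shell command python3 -m inch 'ROWS' [FORCE]. ROWS is JSON, a list of rows, each an object of numbers: "tx", "ty", "tz": the shift along the tool's x, y, z in cm; "wx", "wy", "wz": the turn, a rotation vector about the tool's x, y, z in rad; "hand": the opening, from 0 (shut) to 1 (fully open). In form: [{"tx": .., "ty": .., "tz": .., "wx": .., "wy": .., "wz": .., "hand": ..}, ...]. A call has 1 to 12 rows; each row shifts and turns the commanded pose from where the row before left it, along the tool's axes as they then stand; what a row does not reach is not made up. A row lasts 1/8 s, in which the tool goes at most 62.5 mm and 10.7 degrees, less where a joint would pass 70% of its speed; a pose out of reach is approached as far as the arm can. A call is refused whole if a number of a shift passes 6.25 or a number of a turn 0.188, either way. A call with a gripper value outside its range is refused whole. The fingers move at their own pace and stop on an object; FORCE is the grip in N (left out, the last holds). Time passes only in rows, so rows that do not move let the fingers close. It gives the time, the measured TCP pose, the force, the opening and the grip force at its end, in the units of the state.
- env.sense(): the state, without advancing time (a new reading comes with each control period).
- cams.capture(name): name is "side" or "top"; returns the picture (400x640x3 uint8, red, green, blue); there is no depth.
- cams.camera_model(name): a dict with "vertical_fov" (degrees; the focal length in pixels is half the picture's height over the tangent of half this angle, whatever the lens; pixels are square), "cx", "cy" (the principal point, pixels), "pose" (4x4, takes a point from camera to world coordinates). Camera axes: x right, y up, looking along -z (the intrinsics and any distortion apply to the point x, -y, -z); pixel columns grow to the right and rows downward; lengths in mm; the calibration is good to about 2 mm. A picture is of the moment at which its call begins. camera_model takes no time and is no camera call.
- env.close_job(): hands the job in; it is judged then, once.
The state is a dict: "time": time; "joint_positions": joint angles; "joint_velocities": joint speeds; "joint_torque": joint torques, N m; "ee_pos": TCP position; "ee_rot": TCP orientation; "contact_force": force on the tool from outside, world axes, zero at the start; "torque": the same for the moment, N m; "grip_width": opening from 0.0 (shut) to 1.0 (fully open); "finger_force": force on a finger pad.
Only numpy, scipy, OpenCV 4.12 (cv2) and the standard library are available. Lean on these libraries where they do the work, as an engineer would, in place of code of your own. Each camera call takes 0.05 s, during which the arm holds its last target. There are 200 camera calls.

## Working session

There is one attempt and no reset: what is moved stays moved. The work goes in short steps, Python scripts to look and compute and a shell command to move; the robot and the scene stay as the last step left them, time stands still between calls to the robot, and variables do not carry over. Pictures are saved under pics/ and viewed, at most 10 in all, crops included, and the job is handed in when it is done.

```bash
ls; mkdir -p pics; python3 - <<'E'
from bench import env,cams
import cv2
for n in("side","top"):
    m=cams.camera_model(n); print(n,m)
    cv2.imwrite(f"pics/{n}0.png",cams.capture(n)[:,:,::-1])
print(env.sense())
E
```

```text
pics
side {'vertical_fov': 53.41224711180349, 'cx': 320.21591589336236, 'cy': 203.61272366548448, 'pose': array([[-9.95441110e-01, -2.27518518e-02,  9.26247783e-02,
         6.00920069e+02],
       [ 9.39049368e-02, -4.03816736e-01,  9.10007641e-01,
         1.04355935e+03],
       [ 1.66990767e-02,  9.14556940e-01,  4.04112291e-01,
         3.98971253e+02],
       [ 0.00000000e+00,  0.00000000e+00,  0.00000000e+00,
         1.00000000e+00]])}
top {'vertical_fov': 45.50350406237624, 'cx': 324.5144792161066, 'cy': 202.22191793727924, 'pose': array([[ 3.92289010e-03,  9.95507312e-01, -9.46033994e-02,
         4.22198250e+02],
       [-9.99535292e-01,  6.76334941e-03,  2.97229983e-02,
         2.80739216e+02],
       [ 3.02292980e-02,  9.44428364e-02,  9.95071224e-01,
         9.76120537e+02],
       [ 0.00000000e+00,  0.00000000e+00,  0.00000000e+00,
         1.00000000e+00]])}
{'time': 0.1, 'joint_positions': array([ 1.26059798e+00,  1.31098950e-01,  1.48915950e+00,  1.32309923e-05,
        1.52300671e+00, -8.53920744e-02]), 'joint_velocities': array([ 0.00171773, -0.00035424, -0.00461779, -0.00097749, -0.0021099 ,
        0.00012386]), 'joint_torque': array([ 9.26545399e-04, -5.70948279e+01, -5.01945019e+01, -2.46264681e-04,
        8.11273843e-03,  2.94383210e-05]), 'ee_pos': array([133.58181416, 584.47927967, 255.34732214]), 'ee_rot': array([-3.13992737e+00, -1.55812076e-04,  2.91678561e+00]), 'contact_force': array([-0.31067111, -0.51909555, -0.58396638]), 'torque': array([-0.02237381,  0.08264398,  0.01470294]), 'finger_force': 0.0, 'grip_width': 1.0016980102205768}
```

View pics/top0.png

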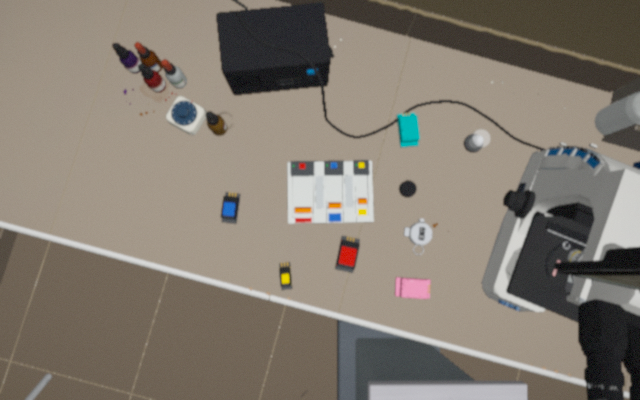

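View pics/side0.png

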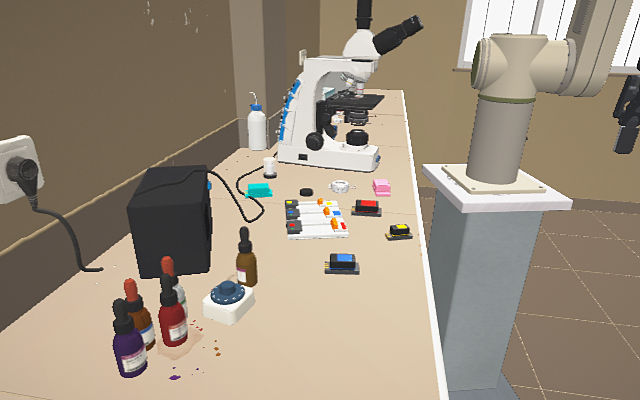

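The top view shows the tote at about (330,192), with the blue pack at (230,208), the red at (347,255) and the yellow at (285,276). All three have their brass ends towards the top of the picture. The look-alikes are turquoise (408,129) and pink (413,288). The side view agrees.

```bash
cat > h.py <<'E'
import numpy as np,cv2
from bench import env,cams
def f(n):
    m=cams.camera_model(n); return m,200/np.tan(np.radians(m["vertical_fov"])/2)
def ray(n,u,v,z):
    m,F=f(n); P=m["pose"]
    d=P[:3,:3]@np.array([(u-m["cx"])/F,-(v-m["cy"])/F,-1]); o=P[:3,3]
    return o+d*(z-o[2])/d[2]
def proj(n,p):
    m,F=f(n); P=m["pose"]; c=P[:3,:3].T@(np.asarray(p)-P[:3,3])
    return m["cx"]+F*c[0]/-c[2], m["cy"]-F*c[1]/-c[2]
def blobs(im,hl,hh,smin,vmin,box,amin=8):
    hsv=cv2.cvtColor(im,cv2.COLOR_RGB2HSV); x0,y0,x1,y1=box
    k=cv2.inRange(hsv,(hl,smin,vmin),(hh,255,255)); q=np.zeros_like(k); q[y0:y1,x0:x1]=k[y0:y1,x0:x1]
    n,l,s,c=cv2.connectedComponentsWithStats(q)
    return [(s[i][4],c[i].round(2),np.argwhere(l==i)[:,::-1]) for i in range(1,n) if s[i][4]>=amin]
E
python3 - <<'E'
from h import *
t=cams.capture("top"); s=cams.capture("side")
np.savez("im0.npz",t=t,s=s)
for n,im,box in(("top",t,(210,150,385,300)),("side",s,(270,185,420,285))):
    for c,r in dict(red=(0,6),orange=(7,18),yellow=(22,34),blue=(100,120)).items():
        for a,cc,px in blobs(im,*r,150,110,box):
            z=26 if n=="top" else 26
            print(n,c,a,cc,"z26:",ray(n,*cc,26).round(1)[:2], cv2.minAreaRect(px.astype(np.float32))[1:])
a=cv2.resize(t[150:300,215:385],None,fx=4.5,fy=4.0)[:,:,::-1]
cv2.imwrite("pics/a.png",cv2.resize(t[150:295,215:385],None,fx=4.1,fy=4.1,interpolation=cv2.INTER_NEAREST)[:,:,::-1])
cv2.imwrite("pics/b.png",cv2.resize(s[190:285,275:420],None,fx=5.5,fy=5.5,interpolation=cv2.INTER_NEAREST)[:,:,::-1])
E
```

```text
top red 31 [301.58 165.45] z26: [586.6 298.9] ((5.0, 5.0), 90.0)
top red 35 [302.31 219.74] z26: [477.2 296.5] ((2.0, 14.0), 90.0)
top red 299 [347.25 255.79] z26: [406.1 206.8] ((16.473756790161133, 18.434917449951172), 11.309932708740234)
top orange 28 [362.  200.5] z26: [516.5 177.1] ((3.0, 6.0), 90.0)
top orange 51 [334.25 204.9 ] z26: [507.3 232.8] ((4.0, 11.0), 90.0)
top orange 57 [302.25 209.47] z26: [497.7 296.8] ((3.0, 15.0), 90.0)
top yellow 39 [361.08 164.56] z26: [589.5 178.7] ((5.0, 6.0), 90.0)
top yellow 28 [362.  211.5] z26: [494.4 177.2] ((3.0, 6.0), 90.0)
top yellow 95 [285. 278.] z26: [362.2 329.6] ((10.0, 8.0), 90.0)
top blue 30 [333.5 165. ] z26: [588.1 234.5] ((4.0, 5.0), 90.0)
top blue 173 [228.76 208.61] z26: [498.5 442.7] ((12.147468566894531, 14.356100082397461), 6.340191841125488)
top blue 54 [334.5 217. ] z26: [483.  232.3] ((5.232590675354004, 9.475231170654297), 81.8698959350586)
side red 78 [367.92 202.63] z26: [403.  204.3] ((5.0, 14.0), 90.0)
side red 19 [342.95 225.53] z26: [479. 318.] ((6.008327484130859, 3.1622774600982666), 71.56504821777344)
side 
[... 333 characters left out ...]
(10.988844871520996, 5.631782054901123), 74.05460357666016)
side yellow 10 [289.  201.5] z26: [587.3 187.4] ((1.0, 4.0), 90.0)
side yellow 13 [328.69 203.  ] z26: [495.4 201.3] ((4.0, 2.0), 0.0)
side yellow 27 [401. 226.] z26: [358.8 327.5] ((10.0, 2.0), -0.0)
side yellow 9 [395.11 234.89] z26: [381.4 364.9] ((7.071067810058594, 0.9899495840072632), 8.130102157592773)
side yellow 8 [404.5 234. ] z26: [361.6 362.4] ((7.0, 0.0), 180.0)
side blue 10 [290.  211.5] z26: [586.4 242.9] ((1.0, 4.0), 90.0)
side blue 25 [336.12 212.48] z26: [484.8 254. ] ((3.0, 6.0), 90.0)
side blue 95 [343.55 257.11] z26: [496. 441.] ((6.0, 14.0), 90.0)
side blue 13 [336. 268.] z26: [514.1 475. ] ((12.0, 0.0), 180.0)
```

View pics/a.png

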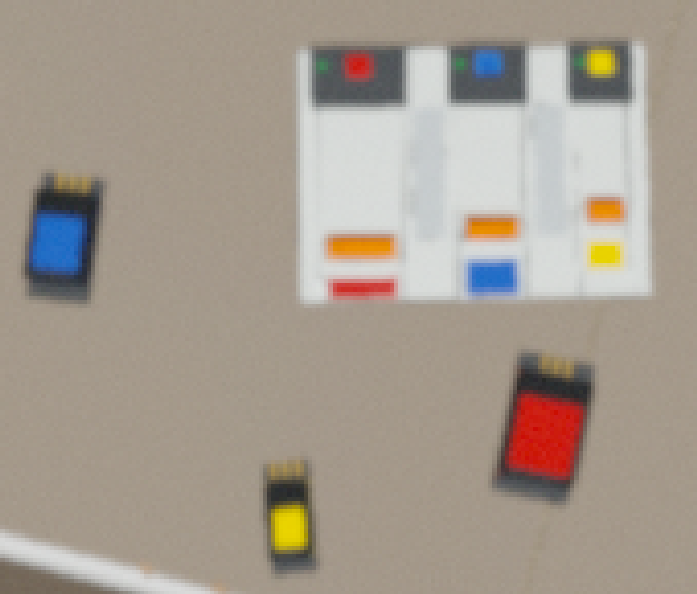

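View pics/b.png

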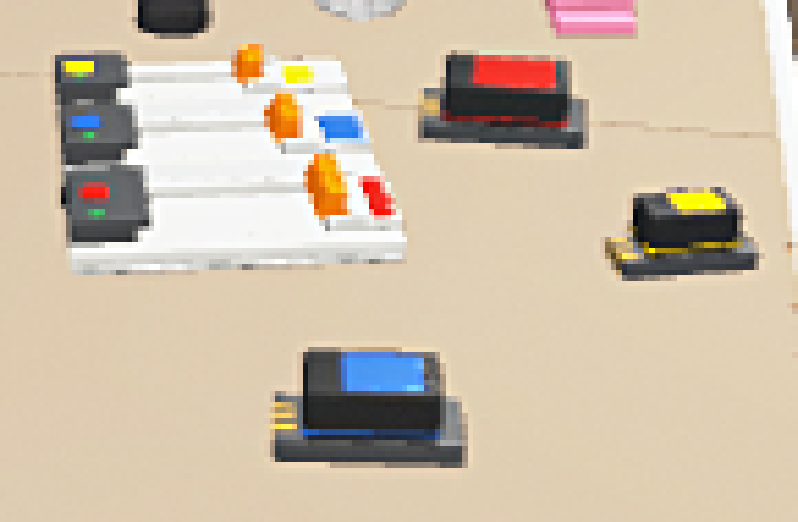

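Block tabs triangulate to z≈21, which matches the lip top at 20.5. In the crops the three packs lie nearly along x with brass to the back. Next I measure the packs and the tote edges at sub-pixel level.

```bash
cat > m.py <<'E'
from h import *
d=np.load("im0.npz"); t=d["t"]
U=6
for c,(x0,y0,x1,y1),lab,(W,L) in (("small",(270,258,300,298),(22,34),(22,54)),("medium",(212,185,248,230),(100,120),(30,62)),("large",(328,230,368,280),(0,6),(38,70))):
    im=cv2.resize(t[y0:y1,x0:x1],None,fx=U,fy=U,interpolation=cv2.INTER_CUBIC)
    lab_=cv2.cvtColor(im,cv2.COLOR_RGB2LAB).astype(float)
    bg=np.median(np.r_[lab_[:12].reshape(-1,3),lab_[:,:12].reshape(-1,3)],0)
    k=(np.linalg.norm(lab_-bg,axis=2)>38).astype(np.uint8)
    n,l,s,_=cv2.connectedComponentsWithStats(k); i=1+s[1:,4].argmax()
    p=np.argwhere(l==i)[:,::-1].astype(np.float32)
    px=(p+.5)/U-.5+[x0,y0]
    a=ray("top",*px[0],8)
    w=np.array([ray("top",*q,6)[:2] for q in px[::7]])
    (cx,cy),(wd,ht),an=cv2.minAreaRect(w.astype(np.float32))
    e=np.linalg.eigh(np.cov(w.T))[1][:,1]; e*=np.sign(e[0])
    h=cv2.cvtColor(t,cv2.COLOR_RGB2HSV)
    q=[b for b in blobs(t,*lab,150,110,(x0,y0,x1,y1),20)][0]
    b=[bb[1] for bb in blobs(t,14,24,90,90,(x0,y0,x1,y1),3)]
    print(c,"rect",np.round([cx,cy,wd,ht,an],1),"pcayaw",np.arctan2(e[1],e[0]).round(3),"label26",ray("top",*q[1],26)[:2].round(1),"brass8",[ray("top",*z,8)[:2].round(1) for z in b])
g=cv2.cvtColor(t,cv2.COLOR_RGB2GRAY).astype(float)
def edges(line):
    d=np.diff(line); out=[]
    for i in range(1,len(d)-1):
        if abs(d[i])>14 and abs(d[i])>=abs(d[i-1]) and abs(d[i])>abs(d[i+1]):
            w=np.abs(d[i-1:i+2]); out.append((round(float((w*[i-.5,i+.5,i+1.5]).sum()/w.sum()),2),int(d[i])))
    return out
for nm,cols in (("L",(295,299)),("L2",(306,310)),("M",(329,332)),("M2",(337,340)),("S",(356,358)),("S2",(364,366))):
    ln=g[150:230,cols[0]:cols[1]+1].mean(1); u=sum(cols)/2
    print(nm,[(e,s,ray("top",u,150+e,20.5 if e<35 else 6)[:2].round(1).tolist()) for e,s in edges(ln)])
for r in ((180,184),(190,194),(214,217)):
    ln=g[r[0]:r[1]+1,280:385].mean(0); v=sum(r)/2
    print(r,[(e,s,ray("top",280+e,v,9)[:2].round(1).tolist()) for e,s in edges(ln)])
for u,v in ((301.58,165.45),(333.5,165),(361.08,164.56)): print(ray("top",u,v,20.5).round(1))
E
python3 m.py
```

```text
small rect [364.6 330.7  50.9  23.5   6.4] pcayaw 0.104 label26 [362.2 329.6] brass8 [array([388.3, 332.6]), array([366. , 340.5]), array([361.1, 320.5])]Traceback (most recent call last):
  File "m.py", line 13, in <module>
    w=np.array([ray("top",*q,6)[:2] for q in px[::7]])
                ~~~^^^^^^^^^^^^
  File "h.py", line 6, in ray
    m,F=f(n); P=m["pose"]
        ~^^^
  File "h.py", line 4, in f
    m=cams.camera_model(n); return m,200/np.tan(np.radians(m["vertical_fov"])/2)
ValueError: time passes only in moves, steps and waits
```

```bash
sed -i 's/^def f(n):/import functools\n@functools.lru_cache(None)\ndef f(n):/' h.py; python3 m.py
```

```text
small rect [364.6 330.7  50.9  23.5   6.4] pcayaw 0.104 label26 [362.2 329.6] brass8 [array([388.3, 332.6]), array([366. , 340.5]), array([361.1, 320.5])]
medium rect [502.6 444.3  34.4  60.9  83.2] pcayaw -0.102 label26 [498.5 442.7] brass8 [array([528.7, 439.8])]
large rect [409.5 205.1  40.3  68.9  78.2] pcayaw -0.211 label26 [406.1 206.8] brass8 [array([439.5, 199.1])]
L [(10.58, -25, [597.5, 308.3]), (25.4, 43, [567.1, 308.0]), (56.58, -32, [505.1, 307.9]), (62.51, 18, [493.0, 307.7]), (68.15, -41, [481.5, 307.6]), (71.22, 21, [475.3, 307.6])]
L2 [(10.58, -25, [597.7, 286.0]), (25.37, 41, [567.4, 285.8]), (56.49, -32, [505.5, 285.4]), (62.53, 18, [493.1, 285.3]), (68.05, -45, [481.8, 285.3]), (70.85, 29, [476.1, 285.2])]
M [(10.11, -21, [599.1, 240.4]), (24.54, 50, [569.5, 240.3]), (51.73, -29, [515.5, 239.5]), (57.58, 22, [503.5, 239.5]), (63.4, -36, [491.6, 239.5]), (70.48, 26, [477.1, 239.4])]
M2 [(10.36, -24, [598.7, 224.1]), (24.52, 48, [569.6, 224.1]), (51.71, -25, [515.7, 223.1]), (57.65, 21, [503.5, 223.1]), (63.27, -34, [492.0, 223.1]), (70.44, 30, [477.3, 223.1])]
S [(9.53, -24, [600.8, 186.4]), (24.4, 43, [570.2, 186.5]), (71.6, -21, [475.2, 185.3])]
S2 [(9.5, -25, [601.0, 170.1]), (17.61, -15, [584.3, 170.1]), (24.44, 44, [570.3, 170.2]), (47.52, -27, [524.7, 168.7]), (53.52, 19, [512.3, 168.8]), (71.48, -29, [475.5, 168.9])]
(180, 184) [(7.33, 28, [555.1, 328.0]), (92.29, -23, [556.5, 153.9])]
(190, 194) [(7.34, 29, [534.5, 327.7]), (92.58, -24, [535.8, 153.4])]
(214, 217) [(7.39, 24, [486.6, 327.1]), (48.63, -38, [487.1, 243.4]), (60.32, 39, [487.2, 219.6]), (93.31, -23, [487.6, 152.2])]
[587.6 299.   20.5]
[589.1 234.2  20.5]
[590.5 178.1  20.5]
```

```bash
cat > plan.py <<'E'
import sys,json,numpy as np
from scipy.spatial.transform import Rotation as Ro
from bench import env
# plan.py x y z packyaw tilt n : tool y along pack y, tool x along -pack x, tilt = contact end down (rad)
def R(yaw,tilt): return Ro.from_euler("z",yaw)*Ro.from_euler("y",tilt)*Ro.from_matrix(np.diag([-1.,1,-1]))
def plan(p,Rt,n,s=None):
    s=s or env.sense(); r0=Ro.from_euler("xyz",s["ee_rot"]); dp=(np.array(p)-s["ee_pos"])/n
    rv=(r0.inv()*Rt).as_rotvec()/n
    for k in range(n):
        rk=r0*Ro.from_rotvec(rv*k); t=rk.inv().apply(dp)/10
        d=dict(zip(("tx","ty","tz","wx","wy","wz"),[*np.round(t,2),*np.round(rv,3)]))
        print(json.dumps({a:float(b) for a,b in d.items() if b}),end=",\n")
if __name__=="__main__":
    a=list(map(float,sys.argv[1:6])); plan(a[:3],R(*a[3:5]),int(sys.argv[6]))
E
python3 plan.py 365 330 100 .105 0 8
```

```text
{"tx": -3.53, "ty": -2.46, "tz": 1.95, "wz": -0.041},
{"tx": -3.42, "ty": -2.6, "tz": 1.95, "wz": -0.041},
{"tx": -3.31, "ty": -2.74, "tz": 1.95, "wz": -0.041},
{"tx": -3.2, "ty": -2.87, "tz": 1.95, "wz": -0.041},
{"tx": -3.08, "ty": -3.0, "tz": 1.95, "wz": -0.041},
{"tx": -2.95, "ty": -3.13, "tz": 1.95, "wz": -0.041},
{"tx": -2.82, "ty": -3.25, "tz": 1.95, "wz": -0.041},
{"tx": -2.68, "ty": -3.36, "tz": 1.95, "wz": -0.041},
```

```bash
python3 -m inch '[{"tx": -3.53, "ty": -2.46, "tz": 1.95, "wz": -0.041},{"tx": -3.42, "ty": -2.6, "tz": 1.95, "wz": -0.041},{"tx": -3.31, "ty": -2.74, "tz": 1.95, "wz": -0.041},{"tx": -3.2, "ty": -2.87, "tz": 1.95, "wz": -0.041},{"tx": -3.08, "ty": -3.0, "tz": 1.95, "wz": -0.041},{"tx": -2.95, "ty": -3.13, "tz": 1.95, "wz": -0.041},{"tx": -2.82, "ty": -3.25, "tz": 1.95, "wz": -0.041},{"tx": -2.68, "ty": -3.36, "tz": 1.95, "wz": -0.041},{"hand":0.6},{"hand":0.6}]' 60; python3 plan.py 365 330 36 .105 0 2
python3 - <<'E'
from h import *
t=cams.capture("top")
cv2.imwrite("pics/c.png",cv2.resize(t[200:350,180:380],None,fx=4,fy=4)[:,:,::-1])
s=env.sense(); print(proj("top",s["ee_pos"]), s["joint_positions"].round(2))
E
```

```text
{"tx": -14.12, "ty": -9.82, "tz": 10.99, "wx": -0.001, "wz": -0.165},
{"tx": -12.31, "ty": -12.01, "tz": 10.99, "wx": -0.001, "wz": -0.165},
(np.float64(95.53501892063454), np.float64(449.7744879639275)) [ 1.26  0.13  1.49 -0.    1.52 -0.09]invalid input at $[0]: expected keys tx, ty, tz, wx, wy, wz, hand
```

View pics/c.png

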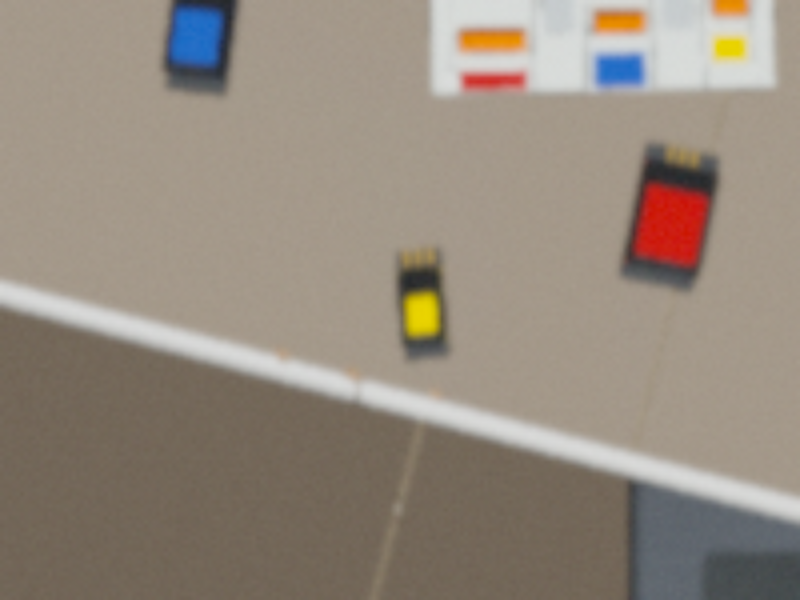

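The arm did not move: every row needs all seven keys. The picture shows the scene unchanged, with the small pack at crop (421,305). I'm fixing the printer and going on.

```bash
sed -i 's/ for a,b in d.items() if b}/ for a,b in d.items()}/' plan.py; python3 -m inch '[{"tx":-3.53,"ty":-2.46,"tz":1.95,"wx":0,"wy":0,"wz":-0.041,"hand":0.6},{"tx":-3.42,"ty":-2.6,"tz":1.95,"wx":0,"wy":0,"wz":-0.041,"hand":0.6},{"tx":-3.31,"ty":-2.74,"tz":1.95,"wx":0,"wy":0,"wz":-0.041,"hand":0.6},{"tx":-3.2,"ty":-2.87,"tz":1.95,"wx":0,"wy":0,"wz":-0.041,"hand":0.6},{"tx":-3.08,"ty":-3.0,"tz":1.95,"wx":0,"wy":0,"wz":-0.041,"hand":0.6},{"tx":-2.95,"ty":-3.13,"tz":1.95,"wx":0,"wy":0,"wz":-0.041,"hand":0.6},{"tx":-2.82,"ty":-3.25,"tz":1.95,"wx":0,"wy":0,"wz":-0.041,"hand":0.6},{"tx":-2.68,"ty":-3.36,"tz":1.95,"wx":0,"wy":0,"wz":-0.041,"hand":0.6},{"tx":0,"ty":0,"tz":0,"wx":0,"wy":0,"wz":0,"hand":0.6}]' 60; python3 plan.py 365 330 36 .105 0 2
python3 - <<'E'
from h import *
t=cams.capture("top")
cv2.imwrite("pics/c2.png",cv2.resize(t[200:350,180:380],None,fx=4,fy=4)[:,:,::-1])
s=env.sense(); print(proj("top",s["ee_pos"]), s["joint_positions"].round(2),s["ee_pos"],s["ee_rot"],s["grip_width"])
E
```

```text
time: 1.38
ee_pos: [365.3, 327.4, 98.5]
ee_rot: [-3.139, -0.003, -3.042]
contact_force: [0.2, 1.3, 0.7]
grip_width: 0.604
finger_force: 0.0
{"tx": -0.01, "ty": 0.14, "tz": 3.12, "wx": -0.001, "wy": -0.001, "wz": -0.003},
{"tx": -0.0, "ty": 0.13, "tz": 3.12, "wx": -0.001, "wy": -0.001, "wz": -0.003},
(np.float64(283.21585010710174), np.float64(279.0828114952825)) [ 0.63 -0.03  1.95  0.    1.22 -1.04] [364.92736598 328.98016279  99.54542277] [-3.14083062e+00 -1.60577779e-03 -3.04146687e+00] 0.6016606762775084
```

View pics/c2.png

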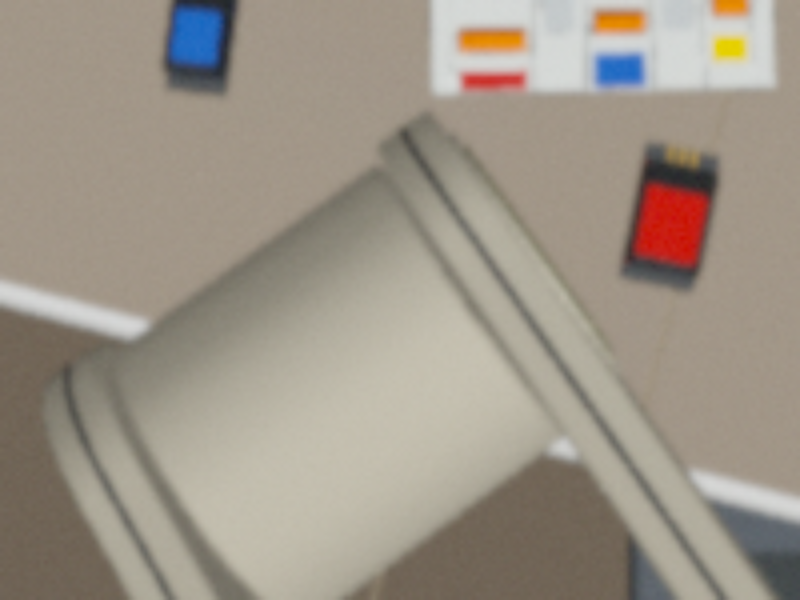

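The arm hides the pack from the top camera, so I use the measured pose. Descend and grip.

```bash
python3 -m inch '[{"tx":0,"ty":0.1,"tz":3.15,"wx":0,"wy":0,"wz":-0.005,"hand":0.6},{"tx":0,"ty":0.0,"tz":3.15,"wx":0,"wy":0,"wz":0,"hand":0.6},{"tx":0,"ty":0,"tz":0,"wx":0,"wy":0,"wz":0,"hand":0.5},{"tx":0,"ty":0,"tz":0,"wx":0,"wy":0,"wz":0,"hand":0.0},{"tx":0,"ty":0,"tz":0,"wx":0,"wy":0,"wz":0,"hand":0.0},{"tx":0,"ty":0,"tz":0,"wx":0,"wy":0,"wz":0,"hand":0.0},{"tx":0,"ty":0,"tz":0,"wx":0,"wy":0,"wz":0,"hand":0.0}]' 60; python3 - <<'E'
from h import *
s=cams.capture("side"); cv2.imwrite("pics/d.png",cv2.resize(s[150:290,300:460],None,fx=4,fy=4,interpolation=cv2.INTER_NEAREST)[:,:,::-1])
for k,v in env.sense().items(): print(k,np.round(v,2))
E
```

```text
time: 2.3
ee_pos: [365.8, 332.3, 39.2]
ee_rot: [3.14, 0.003, -3.033]
contact_force: [-1.9, 0.3, 6.9]
grip_width: 0.242
finger_force: 60.0
time 2.35
joint_positions [ 0.63  0.07  1.97  0.    1.09 -1.05]
joint_velocities [-0.  0.  0.  0. -0.  0.]
joint_torque [-1.020e+00 -4.285e+01 -3.973e+01 -5.900e-01 -4.400e-01  3.000e-02]
ee_pos [365.82 332.37  39.26]
ee_rot [ 3.14  0.   -3.03]
contact_force [-1.8   0.68  7.01]
torque [0.13 0.3  0.04]
finger_force 59.98
grip_width 0.24
```

View pics/d.png

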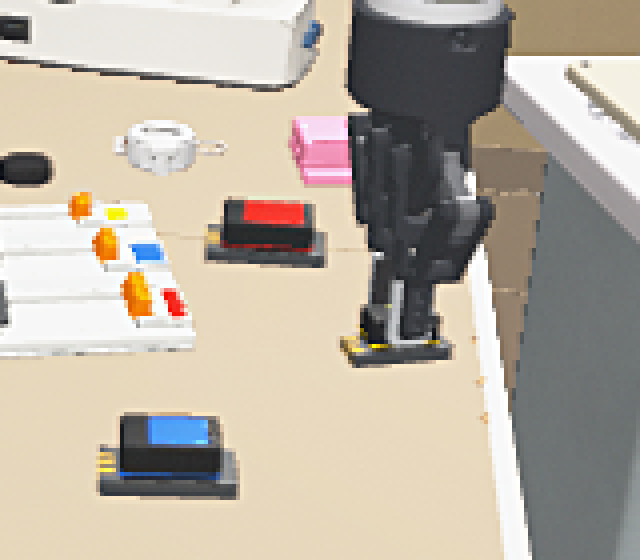

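The small pack is gripped with its brass to the back. The foot's corners in the side view have moved only about 1 px. Now an insertion planner.

```bash
cat > ins.py <<'E'
import sys; from plan import *
# ins.py bay dx dy dz tilt n fwd drop : contact point C at (dx,dy,dz) from bay point, tote axes; fwd/drop = C in tool (-x, z)
TY=.023; BAY=dict(S=(574.9,177.9,6),M=(574.1,233.8,6),L=(572.0,297.8,6))
def tcp(b,dx,dy,dz,tilt,fwd,drop):
    r=R(TY,tilt); c=np.array(BAY[b])+Ro.from_euler("z",TY).apply([dx,dy,dz])
    return c-r.apply([-fwd,0,drop]),r
def where(b,fwd,drop):
    s=env.sense(); r=Ro.from_euler("xyz",s["ee_rot"]); c=s["ee_pos"]+r.apply([-fwd,0,drop])
    d=Ro.from_euler("z",-TY).apply(c-np.array(BAY[b])); q=(Ro.from_euler("z",-TY)*r*Ro.from_matrix(np.diag([-1.,1,-1]))).as_euler("ZYX")
    print("C rel bay",d.round(1),"yaw,tilt,roll",q.round(3),"F",s["contact_force"].round(1),"M",s["torque"].round(2),"grip",s["finger_force"].round(0),round(s["grip_width"],3),"t",s["time"])
if __name__=="__main__":
    a=sys.argv; v=list(map(float,a[2:6])); fw,dr=float(a[7]),float(a[8]); where(a[1],fw,dr)
    if int(a[6]):
        p,r=tcp(a[1],*v,fw,dr); print(p.round(1)); plan(p,r,int(a[6]))
E
python3 -m inch '[{"tx":0,"ty":0,"tz":-3,"wx":0,"wy":0,"wz":0,"hand":0.0},{"tx":0,"ty":0,"tz":-4,"wx":0,"wy":0,"wz":0,"hand":0.0},{"tx":0,"ty":0,"tz":0,"wx":0,"wy":0,"wz":0,"hand":0.0}]' 60; python3 ins.py S -22 0 30 .47 6 26.7 39.3
```

```text
time: 2.72
ee_pos: [367.3, 333.0, 111.8]
ee_rot: [3.138, 0.007, -3.034]
contact_force: [-0.1, 0.2, 0.4]
grip_width: 0.24
finger_force: 59.1Traceback (most recent call last):
  File "ins.py", line 12, in <module>
    a=sys.argv; v=list(map(float,a[2:6])); fw,dr=float(a[7]),float(a[8]); where(a[1],fw,dr)
                                                                          ~~~~~^^^^^^^^^^^^
  File "ins.py", line 10, in where
    print("C rel bay",d.round(1),"yaw,tilt,roll",q.round(3),"F",s["contact_force"].round(1),"M",s["torque"].round(2),"grip",s["finger_force"].round(0),round(s["grip_width"],3),"t",s["time"])
                                                                                                                            ^^^^^^^^^^^^^^^^^^^^^^^
AttributeError: 'float' object has no attribute 'round'
```

```bash
sed -i 's/s\["finger_force"\].round(0)/round(s["finger_force"])/' ins.py; python3 ins.py S -22 0 30 .47 6 26.7 39.3
```

```text
C rel bay [-177.1  162.3   66.7] yaw,tilt,roll [ 0.085 -0.007  0.004] F [-0.1  0.2  0.4] M [0.02 0.01 0.02] grip 59 0.24 t 2.725
[546.9 177.3  83.1]
{"tx": -2.69, "ty": -2.91, "tz": 0.49, "wx": -0.003, "wy": 0.079, "wz": 0.014},
{"tx": -2.76, "ty": -2.87, "tz": 0.26, "wx": -0.003, "wy": 0.079, "wz": 0.014},
{"tx": -2.81, "ty": -2.83, "tz": 0.03, "wx": -0.003, "wy": 0.079, "wz": 0.014},
{"tx": -2.85, "ty": -2.79, "tz": -0.2, "wx": -0.003, "wy": 0.079, "wz": 0.014},
{"tx": -2.86, "ty": -2.75, "tz": -0.43, "wx": -0.003, "wy": 0.079, "wz": 0.014},
{"tx": -2.86, "ty": -2.71, "tz": -0.67, "wx": -0.003, "wy": 0.079, "wz": 0.014},
```

```bash
python3 -m inch '[{"tx":-2.69,"ty":-2.91,"tz":0.49,"wx":-0.003,"wy":0.079,"wz":0.014,"hand":0},{"tx":-2.76,"ty":-2.87,"tz":0.26,"wx":-0.003,"wy":0.079,"wz":0.014,"hand":0},{"tx":-2.81,"ty":-2.83,"tz":0.03,"wx":-0.003,"wy":0.079,"wz":0.014,"hand":0},{"tx":-2.85,"ty":-2.79,"tz":-0.2,"wx":-0.003,"wy":0.079,"wz":0.014,"hand":0},{"tx":-2.86,"ty":-2.75,"tz":-0.43,"wx":-0.003,"wy":0.079,"wz":0.014,"hand":0},{"tx":-2.86,"ty":-2.71,"tz":-0.67,"wx":-0.003,"wy":0.079,"wz":0.014,"hand":0},{"tx":0,"ty":0,"tz":0,"wx":0,"wy":0,"wz":0,"hand":0},{"tx":0,"ty":0,"tz":0,"wx":0,"wy":0,"wz":0,"hand":0},{"tx":0,"ty":0,"tz":0,"wx":0,"wy":0,"wz":0,"hand":0}]' 60; python3 ins.py S -22 0 2 .47 3 26.7 39.3
python3 - <<'E'
from h import *
s=cams.capture("side"); t=cams.capture("top"); np.savez("im1.npz",s=s,t=t)
a=cv2.resize(s[150:250,260:400],None,fx=4,fy=4); b=cv2.resize(t[130:230,280:420],None,fx=4,fy=3.9)[:200]
cv2.imwrite("pics/e.png",np.vstack([a,cv2.resize(t[155:205,320:390],(560,200))])[:,:,::-1])
E
```

```text
time: 3.85
ee_pos: [543.7, 176.2, 79.1]
ee_rot: [-3.14, -0.473, -3.118]
contact_force: [0.6, -0.2, 0.8]
grip_width: 0.24
finger_force: 59.1
C rel bay [-25.3  -1.1  25.9] yaw,tilt,roll [ 0.     0.473 -0.002] F [ 0.6 -0.2  0.8] M [-0.   -0.2  -0.08] grip 59 0.24 t 3.85
[546.9 177.3  55.1]
{"tx": -0.46, "ty": 0.04, "tz": 0.66, "wx": -0.001, "wy": -0.001, "wz": 0.0},
{"tx": -0.46, "ty": 0.03, "tz": 0.66, "wx": -0.001, "wy": -0.001, "wz": 0.0},
{"tx": -0.46, "ty": 0.03, "tz": 0.66, "wx": -0.001, "wy": -0.001, "wz": 0.0},
```

View pics/e.png

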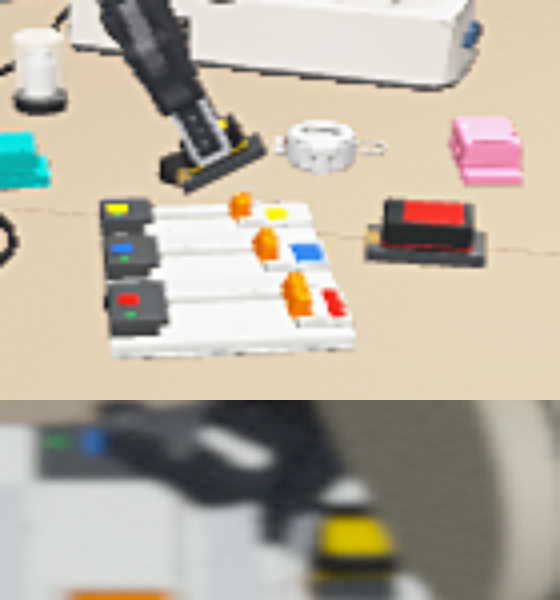

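The small pack hangs tilted, brass end down, over the yellow compartment, with its side-view corners at about (305,198) and (326,188). I check the camera against the robot before going in.

```bash
python3 - <<'E'
from h import *; from scipy.spatial.transform import Rotation as Ro
s=env.sense(); r=Ro.from_euler("xyz",s["ee_rot"])
def P(lx,ly,lz): return s["ee_pos"]+r.apply([-(26.7-27+lx),ly,39.3-lz])
for q in ((27,11,0),(-27,11,0)): print("side",q,P(*q).round(1),np.round(proj("side",P(*q)),1))
print("top label",np.round(proj("top",P(-3.4,0,26)),1),np.round(proj("top",P(-19,0,26)),1))
d=np.load("im1.npz")
for b in blobs(d["t"],22,34,150,110,(350,170,380,215),5): print(b[0],b[1])
for c,rr in dict(o=(7,18),r=(0,6),b=(100,120)).items(): print(c,[(b[0],b[1]) for b in blobs(d["t"],*rr,150,110,(285,150,385,230))])
E
```

```text
side (27, 11, 0) [549.6 187.2  32.3] [305.1 198.7]
side (-27, 11, 0) [501.5 186.1  56.8] [325.7 188.3]
top label [365.  188.9] [365.7 195.7]
75 [363.69 188.88]
28 [362.  211.5]
o [(np.int32(47), array([334.26, 204.87])), (np.int32(50), array([302.  , 209.44]))]
r [(np.int32(29), array([301.79, 165.45])), (np.int32(35), array([302. , 219.8]))]
b [(np.int32(10), array([331.5, 165. ])), (np.int32(55), array([334.47, 217.05]))]
```

```bash
sed -i 's/^TY=.*/TY=.023; BAY=dict(S=(573.6,175.4,6),M=(572.8,231.3,6),L=(570.7,295.3,6))/' ins.py; python3 ins.py S -20 0 1.5 .47 3 26.7 39.3
```

```text
C rel bay [-23.7   1.4  26.3] yaw,tilt,roll [ 0.001  0.472 -0.002] F [-0.2 -0.1  0.2] M [-0.   -0.2  -0.05] grip 59 0.238 t 3.95
[547.6 174.8  54.6]
{"tx": -0.48, "ty": -0.05, "tz": 0.68, "wx": -0.001, "wy": -0.001, "wz": 0.0},
{"tx": -0.48, "ty": -0.05, "tz": 0.68, "wx": -0.001, "wy": -0.001, "wz": 0.0},
{"tx": -0.48, "ty": -0.05, "tz": 0.68, "wx": -0.001, "wy": -0.001, "wz": 0.0},
```

```bash
python3 -m inch '[{"tx":-0.48,"ty":-0.05,"tz":0.68,"wx":0,"wy":0,"wz":0,"hand":0},{"tx":-0.48,"ty":-0.05,"tz":0.68,"wx":0,"wy":0,"wz":0,"hand":0},{"tx":-0.48,"ty":-0.05,"tz":0.68,"wx":0,"wy":0,"wz":0,"hand":0},{"tx":0,"ty":0,"tz":0,"wx":0,"wy":0,"wz":0,"hand":0},{"tx":0,"ty":0,"tz":0,"wx":0,"wy":0,"wz":0,"hand":0}]' 60; python3 ins.py S -7 0 1 .47 3 26.7 39.3
```

```text
time: 4.58
ee_pos: [548.0, 173.8, 53.4]
ee_rot: [-3.139, -0.474, -3.12]
contact_force: [1.1, 0.2, 3.4]
grip_width: 0.241
finger_force: 59.5
C rel bay [-19.7  -1.1   0.3] yaw,tilt,roll [-0.001  0.474 -0.002] F [1.1 0.2 3.4] M [ 0.07 -0.02 -0.07] grip 60 0.241 t 4.575
[560.6 175.1  54.1]
{"tx": -0.36, "ty": 0.03, "tz": -0.21, "wx": -0.001, "wy": -0.001, "wz": -0.0},
{"tx": -0.36, "ty": 0.03, "tz": -0.21, "wx": -0.001, "wy": -0.001, "wz": -0.0},
{"tx": -0.36, "ty": 0.03, "tz": -0.21, "wx": -0.001, "wy": -0.001, "wz": -0.0},
```

```bash
python3 -m inch '[{"tx":-0.36,"ty":0.05,"tz":-0.2,"wx":0,"wy":0,"wz":0,"hand":0},{"tx":-0.36,"ty":0.05,"tz":-0.2,"wx":0,"wy":0,"wz":0,"hand":0},{"tx":-0.36,"ty":0,"tz":-0.2,"wx":0,"wy":0,"wz":0,"hand":0},{"tx":0,"ty":0,"tz":0,"wx":0,"wy":0,"wz":0,"hand":0},{"tx":0,"ty":0,"tz":0,"wx":0,"wy":0,"wz":0,"hand":0}]' 60; python3 ins.py S -3 0 1 .47 2 26.7 39.3
```

```text
time: 5.2
ee_pos: [559.9, 175.0, 53.7]
ee_rot: [-3.139, -0.474, -3.12]
contact_force: [0.0, -0.3, -0.3]
grip_width: 0.238
finger_force: 59.1
C rel bay [-7.9 -0.2  0.5] yaw,tilt,roll [-0.001  0.474 -0.003] F [ 0.  -0.3 -0.3] M [-0.06 -0.22  0.  ] grip 59 0.238 t 5.2
[564.6 175.2  54.1]
{"tx": -0.2, "ty": 0.0, "tz": -0.13, "wx": -0.001, "wy": -0.002, "wz": -0.0},
{"tx": -0.2, "ty": 0.0, "tz": -0.13, "wx": -0.001, "wy": -0.002, "wz": -0.0},
```

```bash
python3 -m inch '[{"tx":-0.2,"ty":0,"tz":-0.1,"wx":0,"wy":0,"wz":0,"hand":0},{"tx":-0.18,"ty":0,"tz":-0.1,"wx":0,"wy":0,"wz":0,"hand":0},{"tx":0,"ty":0,"tz":0,"wx":0,"wy":0,"wz":0,"hand":0},{"tx":0,"ty":0,"tz":0,"wx":0,"wy":0,"wz":0,"hand":0}]' 60; python3 ins.py S -3 0 1 .47 0 26.7 39.3
python3 -m inch '[{"tx":-0.18,"ty":0,"tz":-0.08,"wx":0,"wy":0,"wz":0,"hand":0},{"tx":0,"ty":0,"tz":0,"wx":0,"wy":0,"wz":0,"hand":0},{"tx":0,"ty":0,"tz":0,"wx":0,"wy":0,"wz":0,"hand":0}]' 60; python3 ins.py S -3 0 1 .47 0 26.7 39.3
```

```text
time: 5.7
ee_pos: [564.3, 175.1, 53.8]
ee_rot: [-3.139, -0.474, -3.12]
contact_force: [0.2, 0.3, -0.4]
grip_width: 0.238
finger_force: 59.1
C rel bay [-3.5 -0.2  0.7] yaw,tilt,roll [-0.001  0.474 -0.002] F [ 0.2  0.3 -0.4] M [-0.02 -0.24  0.01] grip 59 0.238 t 5.7
time: 6.08
ee_pos: [565.0, 175.1, 53.8]
ee_rot: [-3.139, -0.478, -3.119]
contact_force: [-6.4, -0.8, 3.5]
grip_width: 0.233
finger_force: 59.1
C rel bay [-2.9 -0.2  0.6] yaw,tilt,roll [-0.001  0.478 -0.003] F [-6.4 -0.8  3.5] M [-0.04  0.93 -0.01] grip 59 0.233 t 6.075
```

The contact edge reaches the wall at C≈-3 mm with 6 N and on the floor, so the tongue is under the lip. Next I rotate it down.

```bash
cat > path.py <<'E'
import sys; from ins import *
# path.py bay fwd drop wp wp ... ; wp = dx,dy,dz,tilt,n
b,fw,dr=sys.argv[1],float(sys.argv[2]),float(sys.argv[3]); where(b,fw,dr); s=env.sense()
for w in sys.argv[4:]:
    v=list(map(float,w.split(","))); p,r=tcp(b,*v[:4],fw,dr); plan(p,r,int(v[4]),s); s=dict(ee_pos=p,ee_rot=r.as_euler("xyz"))
E
python3 path.py S 26.7 39.3 -3.2,0,0.5,.35,1 -2.2,0,.3,.22,1 -1.2,0,0,.1,1 -.3,0,-1,0,1
```

```text
C rel bay [-2.9 -0.2  0.6] yaw,tilt,roll [-0.001  0.478 -0.003] F [-6.4 -0.8  3.5] M [-0.04  0.93 -0.01] grip 59 0.233 t 6.075
{"tx": 0.5, "ty": 0.01, "tz": 0.39, "wx": -0.002, "wy": -0.128, "wz": -0.001},
{"tx": 0.39, "ty": 0.0, "tz": 0.36, "wx": -0.0, "wy": -0.13, "wz": -0.0},
{"tx": 0.35, "ty": -0.0, "tz": 0.36, "wx": -0.0, "wy": -0.12, "wz": -0.0},
{"tx": 0.28, "ty": 0.0, "tz": 0.38, "wx": -0.0, "wy": -0.1, "wz": -0.0},
```

```bash
python3 -m inch '[{"tx":0.5,"ty":0.01,"tz":0.39,"wx":0,"wy":-0.128,"wz":0,"hand":0},{"tx":0.39,"ty":0,"tz":0.36,"wx":0,"wy":-0.13,"wz":0,"hand":0},{"tx":0,"ty":0,"tz":0,"wx":0,"wy":0,"wz":0,"hand":0},{"tx":0,"ty":0,"tz":0,"wx":0,"wy":0,"wz":0,"hand":0}]' 100; python3 path.py S 26.7 39.3 -1.2,0,0,.1,1 -.3,0,-1,0,1
```

```text
time: 6.58
ee_pos: [555.1, 175.1, 51.3]
ee_rot: [-3.14, -0.217, -3.119]
contact_force: [-3.1, 0.8, 5.0]
grip_width: 0.225
finger_force: 99.2
C rel bay [-0.9  0.1  1.2] yaw,tilt,roll [-0.     0.217 -0.002] F [-3.1  0.8  5. ] M [0.08 0.67 0.07] grip 99 0.225 t 6.575
{"tx": 0.45, "ty": -0.01, "tz": 0.46, "wx": -0.002, "wy": -0.117, "wz": -0.0},
{"tx": 0.28, "ty": 0.0, "tz": 0.38, "wx": -0.0, "wy": -0.1, "wz": -0.0},
```

```bash
python3 -m inch '[{"tx":0.42,"ty":0,"tz":0.46,"wx":0,"wy":-0.117,"wz":0,"hand":0},{"tx":0,"ty":0,"tz":0,"wx":0,"wy":0,"wz":0,"hand":0},{"tx":0,"ty":0,"tz":0,"wx":0,"wy":0,"wz":0,"hand":0}]' 100; python3 path.py S 26.7 39.3 -.3,0,-1,0,1
python3 -m inch '[{"tx":0.25,"ty":0,"tz":0.4,"wx":0,"wy":-0.1,"wz":0,"hand":0},{"tx":0,"ty":0,"tz":0,"wx":0,"wy":0,"wz":0,"hand":0},{"tx":0,"ty":0,"tz":0,"wx":0,"wy":0,"wz":0,"hand":0}]' 100; python3 path.py S 26.7 39.3 -.3,0,-1,0,1
```

```text
time: 6.95
ee_pos: [550.8, 174.8, 47.7]
ee_rot: [-3.139, -0.099, -3.119]
contact_force: [-1.7, -1.5, 5.5]
grip_width: 0.224
finger_force: 99.4
C rel bay [-0.1 -0.2 -0.1] yaw,tilt,roll [-0.     0.099 -0.002] F [-1.7 -1.5  5.5] M [-0.16  0.23 -0.  ] grip 99 0.224 t 6.95
{"tx": 0.39, "ty": 0.01, "tz": 0.38, "wx": -0.002, "wy": -0.099, "wz": -0.0},
time: 7.32
ee_pos: [547.8, 174.6, 45.3]
ee_rot: [-3.139, -0.0, -3.119]
contact_force: [-12.5, -4.0, 23.0]
grip_width: 0.221
finger_force: 101.7
C rel bay [ 0.8 -0.3  0. ] yaw,tilt,roll [-0.     0.    -0.003] F [-12.5  -4.   23. ] M [-0.68  1.92 -0.07] grip 102 0.221 t 7.325
{"tx": 0.11, "ty": 0.02, "tz": 0.1, "wx": -0.003, "wy": -0.0, "wz": -0.0},
```

```bash
python3 -m inch '[{"tx":0.15,"ty":0.05,"tz":0,"wx":0,"wy":0,"wz":0,"hand":0},{"tx":0,"ty":0,"tz":0,"wx":0,"wy":0,"wz":0,"hand":0}]' 100; cat > latch.py <<'E'
from h import *
for n,box in(("top",(285,150,385,230)),("side",(280,190,345,240))):
    im=cams.capture(n); np.savez(f"l_{n}.npz",im=im)
    for c,r in dict(red=(0,6),orange=(7,18),yellow=(22,34),blue=(100,120)).items(): print(n,c,[(int(a),q.tolist()) for a,q,_ in blobs(im,*r,150,110,box)])
E
python3 latch.py;python3 path.py S 26.7 39.3
```

```text
time: 7.58
ee_pos: [547.6, 174.6, 45.3]
ee_rot: [-3.138, 0.002, -3.119]
contact_force: [-5.1, -6.0, 16.5]
grip_width: 0.224
finger_force: 101.0
top red [(32, [301.5, 165.38]), (30, [302.27, 219.67])]
top orange [(41, [334.34, 204.41]), (46, [302.33, 209.46])]
top yellow []
top blue [(29, [333.59, 164.93]), (60, [334.45, 216.6])]
side red [(17, [342.71, 225.35]), (13, [291.38, 224.62])]
side orange [(20, [318.85, 201.85]), (32, [325.38, 211.34]), (44, [333.3, 224.52])]
side yellow [(10, [289.0, 201.5]), (13, [328.31, 202.92])]
side blue [(10, [290.0, 211.5]), (24, [336.0, 212.5])]
C rel bay [ 0.8 -0.3  0.1] yaw,tilt,roll [-0.    -0.002 -0.003] F [-5.6 -5.3 17.5] M [-0.92  0.84 -0.08] grip 101 0.224 t 7.675
```

Positions say the small latch is closed. I release, rise and move above the medium pack, then check.

```bash
python3 -m inch '[{"tx":0,"ty":0,"tz":0,"wx":0,"wy":0,"wz":0,"hand":0.45},{"tx":0,"ty":0,"tz":0,"wx":0,"wy":0,"wz":0,"hand":0.45},{"tx":0,"ty":0,"tz":0,"wx":0,"wy":0,"wz":0,"hand":0.45},{"tx":0,"ty":0,"tz":-3,"wx":0,"wy":0,"wz":0,"hand":0.45},{"tx":0,"ty":0,"tz":-4,"wx":0,"wy":0,"wz":0,"hand":0.45},{"tx":0,"ty":0,"tz":0,"wx":0,"wy":0,"wz":0,"hand":0.7}]' 60; python3 plan.py 500.5 440 100 -.102 0 6
```

```text
time: 8.43
ee_pos: [548.3, 176.1, 117.2]
ee_rot: [-3.141, 0.007, -3.118]
contact_force: [-0.1, -0.0, 1.2]
grip_width: 0.65
finger_force: 0.0
{"tx": 0.7, "ty": 4.42, "tz": 0.28, "wx": -0.0, "wy": 0.001, "wz": 0.021},
{"tx": 0.79, "ty": 4.4, "tz": 0.28, "wx": -0.0, "wy": 0.001, "wz": 0.021},
{"tx": 0.88, "ty": 4.38, "tz": 0.28, "wx": -0.0, "wy": 0.001, "wz": 0.021},
{"tx": 0.97, "ty": 4.36, "tz": 0.28, "wx": -0.0, "wy": 0.001, "wz": 0.021},
{"tx": 1.06, "ty": 4.34, "tz": 0.28, "wx": -0.0, "wy": 0.001, "wz": 0.021},
{"tx": 1.15, "ty": 4.32, "tz": 0.28, "wx": -0.0, "wy": 0.001, "wz": 0.021},
```

```bash
python3 -m inch '[{"tx":0.7,"ty":4.42,"tz":0.28,"wx":0,"wy":0,"wz":0.021,"hand":0.7},{"tx":0.79,"ty":4.4,"tz":0.28,"wx":0,"wy":0,"wz":0.021,"hand":0.7},{"tx":0.88,"ty":4.38,"tz":0.28,"wx":0,"wy":0,"wz":0.021,"hand":0.7},{"tx":0.97,"ty":4.36,"tz":0.28,"wx":0,"wy":0,"wz":0.021,"hand":0.7},{"tx":1.06,"ty":4.34,"tz":0.28,"wx":0,"wy":0,"wz":0.021,"hand":0.7},{"tx":1.15,"ty":4.32,"tz":0.28,"wx":0,"wy":0,"wz":0.021,"hand":0.7},{"tx":0,"ty":0,"tz":0,"wx":0,"wy":0,"wz":0,"hand":0.7},{"tx":0,"ty":0,"tz":0,"wx":0,"wy":0,"wz":0,"hand":0.7}]' 60; python3 plan.py 501 439.8 37 -.102 0 2; python3 latch.py; python3 - <<'E'
from h import *
t=np.load("l_top.npz")["im"];s=np.load("l_side.npz")["im"]
cv2.imwrite("pics/f.png",np.vstack([cv2.resize(s[190:240,280:345],(598,290)),cv2.resize(t[155:230,285:385],(598,300))])[:,:,::-1])
E
```

```text
time: 9.43
ee_pos: [497.3, 438.8, 94.5]
ee_rot: [-3.138, -0.0, 3.04]
contact_force: [-0.7, 0.0, -0.0]
grip_width: 0.699
finger_force: 0.0
{"tx": -0.18, "ty": 0.08, "tz": 2.88, "wx": -0.002, "wy": -0.0, "wz": -0.0},
{"tx": -0.18, "ty": 0.08, "tz": 2.88, "wx": -0.002, "wy": -0.0, "wz": -0.0},
top red [(32, [301.53, 165.34]), (31, [302.06, 219.65])]
top orange [(37, [362.14, 199.95]), (45, [334.42, 204.53]), (55, [302.76, 209.45])]
top yellow [(39, [360.92, 164.44]), (85, [362.53, 186.18]), (32, [361.94, 211.19])]
top blue [(30, [333.5, 165.0]), (60, [334.5, 216.5])]
side red [(14, [291.43, 224.5])]
side orange [(21, [318.81, 201.67]), (32, [325.38, 211.34]), (43, [333.35, 224.65])]
side yellow [(22, [308.23, 196.82]), (11, [288.73, 201.45]), (13, [328.31, 202.92])]
side blue [(10, [290.0, 211.5]), (21, [335.62, 212.48])]
```

View pics/f.png

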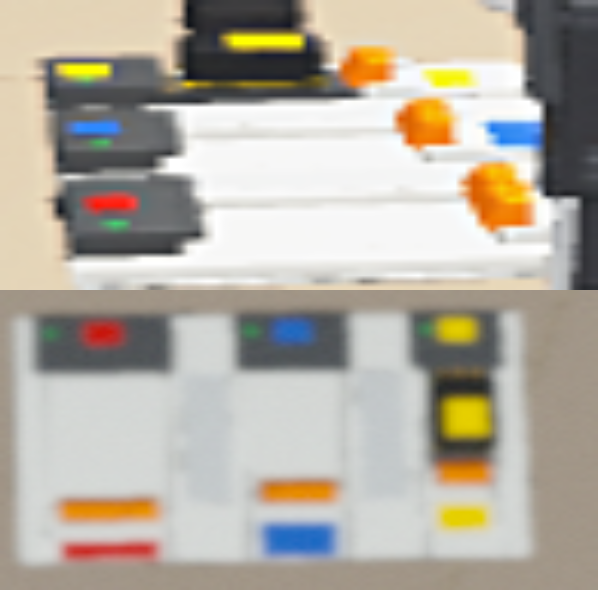

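The small pack lies flat under its lip, and the orange latch has snapped over its tongue (top view, at (362,200)). The tote has shifted by less than 1 mm. Next, the medium pack.

```bash
sed -i 's/M=(572.8,231.3,6),L=(570.7,295.3,6)/M=(573.4,232.3,6),L=(571.3,296.3,6)/' ins.py; python3 -m inch '[{"tx":-0.25,"ty":0.02,"tz":2.9,"wx":0,"wy":0,"wz":0,"hand":0.7},{"tx":-0.1,"ty":0.0,"tz":2.85,"wx":0,"wy":0,"wz":0,"hand":0.7},{"tx":0,"ty":0,"tz":0,"wx":0,"wy":0,"wz":0,"hand":0.7}]' 60; python3 plan.py 501 439.8 37 -.102 0 1
```

```text
time: 9.9
ee_pos: [499.9, 436.3, 35.2]
ee_rot: [-3.135, -0.003, 3.037]
contact_force: [0.4, -0.5, -0.6]
grip_width: 0.7
finger_force: 0.0
{"tx": -0.07, "ty": 0.36, "tz": -0.18, "wx": -0.006, "wy": -0.003, "wz": -0.002},
```

```bash
python3 -m inch '[{"tx":0,"ty":0.1,"tz":-0.1,"wx":0,"wy":0,"wz":0,"hand":0.7},{"tx":0,"ty":0,"tz":0,"wx":0,"wy":0,"wz":0,"hand":0.7}]' 60; python3 plan.py 501 439.8 37 -.102 0 1
```

```text
time: 10.15
ee_pos: [502.7, 440.7, 41.5]
ee_rot: [3.141, 0.004, 3.038]
contact_force: [-0.5, 0.4, 0.9]
grip_width: 0.697
finger_force: 0.0
{"tx": 0.16, "ty": -0.1, "tz": 0.45, "wx": 0.0, "wy": 0.004, "wz": -0.001},
```

```bash
python3 -m inch '[{"tx":0,"ty":0,"tz":0,"wx":0,"wy":0,"wz":0,"hand":0.7},{"tx":0,"ty":0,"tz":0,"wx":0,"wy":0,"wz":0,"hand":0.7}]' 60; python3 plan.py 501 439.8 37 -.102 0 1
```

```text
time: 10.4
ee_pos: [501.7, 440.2, 39.9]
ee_rot: [-3.14, 0.002, 3.039]
contact_force: [-0.6, -0.1, -0.4]
grip_width: 0.703
finger_force: 0.0
{"tx": 0.07, "ty": -0.05, "tz": 0.29, "wx": -0.001, "wy": 0.002, "wz": -0.001},
```

```bash
python3 -m inch '[{"tx":0.05,"ty":-0.03,"tz":0.2,"wx":0,"wy":0,"wz":0,"hand":0.5},{"tx":0,"ty":0,"tz":0,"wx":0,"wy":0,"wz":0,"hand":0},{"tx":0,"ty":0,"tz":0,"wx":0,"wy":0,"wz":0,"hand":0},{"tx":0,"ty":0,"tz":0,"wx":0,"wy":0,"wz":0,"hand":0},{"tx":0,"ty":0,"tz":0,"wx":0,"wy":0,"wz":0,"hand":0}]' 60; python3 plan.py 501 439.8 110 -.102 0 2
```

```text
time: 11.02
ee_pos: [500.9, 439.7, 37.2]
ee_rot: [-3.139, 0.001, 3.039]
contact_force: [-0.2, -1.2, -0.7]
grip_width: 0.33
finger_force: 61.0
{"tx": -0.01, "ty": -0.0, "tz": -3.64, "wx": -0.001, "wy": 0.0, "wz": -0.0},
{"tx": -0.01, "ty": 0.0, "tz": -3.64, "wx": -0.001, "wy": 0.0, "wz": -0.0},
```

```bash
python3 -m inch '[{"tx":0,"ty":0,"tz":-3,"wx":0,"wy":0,"wz":0,"hand":0},{"tx":0,"ty":0,"tz":-4,"wx":0,"wy":0,"wz":0,"hand":0},{"tx":0,"ty":0,"tz":-1,"wx":0,"wy":0,"wz":0,"hand":0}]' 60; python3 path.py M 31.3 37.2 -24,0,30,.47,6
```

```text
time: 11.4
ee_pos: [502.5, 441.1, 120.8]
ee_rot: [3.14, 0.005, 3.039]
contact_force: [1.0, -0.5, -0.1]
grip_width: 0.333
finger_force: 60.8
C rel bay [-34.9 206.4  77.7] yaw,tilt,roll [-0.126 -0.005  0.002] F [ 1.  -0.5 -0.1] M [ 0.02 -0.01  0.04] grip 61 0.333 t 11.4
{"tx": -0.95, "ty": -3.41, "tz": 0.62, "wx": 0.005, "wy": 0.079, "wz": -0.021},
{"tx": -0.93, "ty": -3.43, "tz": 0.57, "wx": 0.005, "wy": 0.079, "wz": -0.021},
{"tx": -0.9, "ty": -3.45, "tz": 0.51, "wx": 0.005, "wy": 0.079, "wz": -0.021},
{"tx": -0.87, "ty": -3.46, "tz": 0.46, "wx": 0.005, "wy": 0.079, "wz": -0.021},
{"tx": -0.83, "ty": -3.48, "tz": 0.41, "wx": 0.005, "wy": 0.079, "wz": -0.021},
{"tx": -0.79, "ty": -3.49, "tz": 0.36, "wx": 0.005, "wy": 0.079, "wz": -0.021},
```

```bash
python3 -m inch '[{"tx":-0.95,"ty":-3.41,"tz":0.62,"wx":0.005,"wy":0.079,"wz":-0.021,"hand":0},{"tx":-0.93,"ty":-3.43,"tz":0.57,"wx":0.005,"wy":0.079,"wz":-0.021,"hand":0},{"tx":-0.9,"ty":-3.45,"tz":0.51,"wx":0.005,"wy":0.079,"wz":-0.021,"hand":0},{"tx":-0.87,"ty":-3.46,"tz":0.46,"wx":0.005,"wy":0.079,"wz":-0.021,"hand":0},{"tx":-0.83,"ty":-3.48,"tz":0.41,"wx":0.005,"wy":0.079,"wz":-0.021,"hand":0},{"tx":-0.79,"ty":-3.49,"tz":0.36,"wx":0.005,"wy":0.079,"wz":-0.021,"hand":0},{"tx":0,"ty":0,"tz":0,"wx":0,"wy":0,"wz":0,"hand":0},{"tx":0,"ty":0,"tz":0,"wx":0,"wy":0,"wz":0,"hand":0},{"tx":0,"ty":0,"tz":0,"wx":0,"wy":0,"wz":0,"hand":0},{"tx":0,"ty":0,"tz":0,"wx":0,"wy":0,"wz":0,"hand":0}]' 60; python3 path.py M 31.3 37.2 -20,0,1.5,.47,3 -8,0,1,.47,3
```

```text
time: 12.65
ee_pos: [536.7, 231.2, 80.8]
ee_rot: [-3.14, -0.473, -3.116]
contact_force: [-0.3, -0.7, -0.7]
grip_width: 0.335
finger_force: 60.8
C rel bay [-25.8  -0.3  27.4] yaw,tilt,roll [ 0.003  0.473 -0.002] F [-0.3 -0.7 -0.7] M [-0.01 -0.27  0.01] grip 61 0.335 t 12.65
{"tx": -0.56, "ty": 0.01, "tz": 0.68, "wx": -0.001, "wy": -0.001, "wz": 0.001},
{"tx": -0.56, "ty": 0.01, "tz": 0.68, "wx": -0.001, "wy": -0.001, "wz": 0.001},
{"tx": -0.56, "ty": 0.01, "tz": 0.69, "wx": -0.001, "wy": -0.001, "wz": 0.001},
{"tx": -0.36, "ty": 0.0, "tz": -0.17, "wx": -0.0, "wy": -0.0, "wz": -0.0},
{"tx": -0.36, "ty": 0.0, "tz": -0.17, "wx": -0.0, "wy": -0.0, "wz": -0.0},
{"tx": -0.36, "ty": 0.0, "tz": -0.17, "wx": -0.0, "wy": -0.0, "wz": -0.0},
```

```bash
python3 -m inch '[{"tx":-0.56,"ty":0.01,"tz":0.68,"wx":0,"wy":0,"wz":0,"hand":0},{"tx":-0.56,"ty":0.01,"tz":0.68,"wx":0,"wy":0,"wz":0,"hand":0},{"tx":-0.56,"ty":0.01,"tz":0.65,"wx":0,"wy":0,"wz":0,"hand":0},{"tx":0,"ty":0,"tz":0,"wx":0,"wy":0,"wz":0,"hand":0},{"tx":0,"ty":0,"tz":0,"wx":0,"wy":0,"wz":0,"hand":0}]' 60; python3 path.py M 31.3 37.2 -8,0,1,.47,3
```

```text
time: 13.28
ee_pos: [542.7, 230.6, 54.6]
ee_rot: [-3.14, -0.474, -3.117]
contact_force: [0.5, -0.6, 0.3]
grip_width: 0.334
finger_force: 60.9
C rel bay [-19.9  -1.1   1.2] yaw,tilt,roll [ 0.001  0.474 -0.002] F [ 0.5 -0.6  0.3] M [ 0.01 -0.25 -0.02] grip 61 0.334 t 13.275
{"tx": -0.35, "ty": 0.03, "tz": -0.17, "wx": -0.001, "wy": -0.001, "wz": 0.0},
{"tx": -0.35, "ty": 0.03, "tz": -0.17, "wx": -0.001, "wy": -0.001, "wz": 0.0},
{"tx": -0.35, "ty": 0.03, "tz": -0.17, "wx": -0.001, "wy": -0.001, "wz": 0.0},
```

Clear and just above the floor. Now forward.

```bash
python3 -m inch '[{"tx":-0.35,"ty":0.03,"tz":-0.17,"wx":0,"wy":0,"wz":0,"hand":0},{"tx":-0.35,"ty":0.03,"tz":-0.17,"wx":0,"wy":0,"wz":0,"hand":0},{"tx":-0.35,"ty":0,"tz":-0.17,"wx":0,"wy":0,"wz":0,"hand":0},{"tx":0,"ty":0,"tz":0,"wx":0,"wy":0,"wz":0,"hand":0},{"tx":0,"ty":0,"tz":0,"wx":0,"wy":0,"wz":0,"hand":0}]' 60; python3 path.py M 31.3 37.2 -4,0,1,.47,2
```

```text
time: 13.9
ee_pos: [554.3, 231.5, 54.4]
ee_rot: [-3.14, -0.474, -3.117]
contact_force: [0.6, 0.7, 0.1]
grip_width: 0.332
finger_force: 60.9
C rel bay [-8.2 -0.4  1. ] yaw,tilt,roll [ 0.001  0.474 -0.002] F [0.6 0.7 0.1] M [ 0.01 -0.33  0.08] grip 61 0.332 t 13.9
{"tx": -0.18, "ty": 0.02, "tz": -0.09, "wx": -0.001, "wy": -0.002, "wz": 0.001},
{"tx": -0.18, "ty": 0.02, "tz": -0.09, "wx": -0.001, "wy": -0.002, "wz": 0.001},
```

```bash
python3 -m inch '[{"tx":-0.18,"ty":0.02,"tz":-0.09,"wx":0,"wy":0,"wz":0,"hand":0},{"tx":-0.18,"ty":0.02,"tz":-0.09,"wx":0,"wy":0,"wz":0,"hand":0},{"tx":0,"ty":0,"tz":0,"wx":0,"wy":0,"wz":0,"hand":0},{"tx":0,"ty":0,"tz":0,"wx":0,"wy":0,"wz":0,"hand":0}]' 60; python3 path.py M 31.3 37.2
python3 -m inch '[{"tx":-0.12,"ty":0,"tz":-0.06,"wx":0,"wy":0,"wz":0,"hand":0},{"tx":0,"ty":0,"tz":0,"wx":0,"wy":0,"wz":0,"hand":0},{"tx":0,"ty":0,"tz":0,"wx":0,"wy":0,"wz":0,"hand":0}]' 60; python3 path.py M 31.3 37.2
```

```text
time: 14.4
ee_pos: [558.1, 232.0, 54.3]
ee_rot: [-3.139, -0.475, -3.117]
contact_force: [-2.4, 0.1, -1.2]
grip_width: 0.331
finger_force: 60.6
C rel bay [-4.5 -0.   0.9] yaw,tilt,roll [ 0.002  0.475 -0.002] F [-2.4  0.1 -1.2] M [0.04 0.05 0.04] grip 61 0.331 t 14.4
time: 14.78
ee_pos: [558.4, 232.0, 54.3]
ee_rot: [-3.139, -0.477, -3.117]
contact_force: [-6.4, 0.3, 0.0]
grip_width: 0.334
finger_force: 60.6
C rel bay [-4.2 -0.   0.9] yaw,tilt,roll [ 0.002  0.477 -0.002] F [-6.4  0.3  0. ] M [-0.08  0.98 -0.  ] grip 61 0.334 t 14.775
```

```bash
python3 path.py M 31.3 37.2 -3.6,0,.6,.35,1 -2.6,0,.4,.22,1 -1.6,0,0,.1,1 -.9,0,-1,0,1
```

```text
C rel bay [-4.2 -0.   0.9] yaw,tilt,roll [ 0.002  0.477 -0.002] F [-6.4  0.3  0. ] M [-0.08  0.98 -0.  ] grip 61 0.334 t 14.775
{"tx": 0.38, "ty": -0.0, "tz": 0.42, "wx": -0.003, "wy": -0.127, "wz": 0.002},
{"tx": 0.36, "ty": 0.0, "tz": 0.42, "wx": -0.0, "wy": -0.13, "wz": -0.0},
{"tx": 0.32, "ty": -0.0, "tz": 0.42, "wx": -0.0, "wy": -0.12, "wz": -0.0},
{"tx": 0.28, "ty": -0.0, "tz": 0.42, "wx": -0.0, "wy": -0.1, "wz": -0.0},
```

```bash
python3 -m inch '[{"tx":0.46,"ty":0,"tz":0.46,"wx":0,"wy":-0.127,"wz":0,"hand":0},{"tx":0.36,"ty":0,"tz":0.42,"wx":0,"wy":-0.13,"wz":0,"hand":0},{"tx":0,"ty":0,"tz":0,"wx":0,"wy":0,"wz":0,"hand":0},{"tx":0,"ty":0,"tz":0,"wx":0,"wy":0,"wz":0,"hand":0}]' 100; python3 path.py M 31.3 37.2 -1.6,0,0,.1,1 -.9,0,-1,0,1
```

```text
time: 15.28
ee_pos: [548.7, 232.0, 50.6]
ee_rot: [-3.14, -0.218, -3.116]
contact_force: [-2.8, -0.2, 4.8]
grip_width: 0.321
finger_force: 101.1
C rel bay [-2.2  0.2  1.5] yaw,tilt,roll [ 0.002  0.218 -0.001] F [-2.8 -0.2  4.8] M [0.05 0.86 0.06] grip 101 0.321 t 15.275
{"tx": 0.32, "ty": -0.02, "tz": 0.53, "wx": -0.002, "wy": -0.118, "wz": 0.002},
{"tx": 0.28, "ty": -0.0, "tz": 0.42, "wx": -0.0, "wy": -0.1, "wz": -0.0},
```

```bash
python3 -m inch '[{"tx":0.32,"ty":0,"tz":0.5,"wx":0,"wy":-0.118,"wz":0,"hand":0},{"tx":0,"ty":0,"tz":0,"wx":0,"wy":0,"wz":0,"hand":0},{"tx":0,"ty":0,"tz":0,"wx":0,"wy":0,"wz":0,"hand":0}]' 100; python3 path.py M 31.3 37.2 -.9,0,-1,0,1
python3 -m inch '[{"tx":0.3,"ty":0,"tz":0.4,"wx":0,"wy":-0.1,"wz":0,"hand":0},{"tx":0,"ty":0,"tz":0,"wx":0,"wy":0,"wz":0,"hand":0},{"tx":0,"ty":0,"tz":0,"wx":0,"wy":0,"wz":0,"hand":0}]' 100; python3 path.py M 31.3 37.2 -.9,0,-1,0,1; python3 latch.py | grep orange
```

```text
time: 15.65
ee_pos: [544.7, 231.7, 46.0]
ee_rot: [-3.14, -0.1, -3.117]
contact_force: [-4.6, -1.6, 6.3]
grip_width: 0.319
finger_force: 101.3
C rel bay [-1.2  0.  -0.2] yaw,tilt,roll [ 0.002  0.1   -0.002] F [-4.6 -1.6  6.3] M [-0.22  0.72  0.06] grip 101 0.319 t 15.65
{"tx": 0.31, "ty": -0.0, "tz": 0.41, "wx": -0.002, "wy": -0.1, "wz": 0.002},
time: 16.02
ee_pos: [541.8, 231.5, 43.3]
ee_rot: [-3.14, 0.0, -3.117]
contact_force: [-7.1, -4.2, 13.8]
grip_width: 0.322
finger_force: 102.5
C rel bay [-0.3 -0.1  0.1] yaw,tilt,roll [ 0.002 -0.    -0.002] F [-7.1 -4.2 13.8] M [-0.65  1.33  0.08] grip 102 0.322 t 16.025
{"tx": 0.06, "ty": 0.01, "tz": 0.11, "wx": -0.002, "wy": 0.0, "wz": 0.002},
top orange [(34, [361.79, 199.0]), (37, [336.03, 203.84]), (54, [302.7, 209.31])]
side orange [(20, [318.9, 201.45]), (32, [325.41, 211.62]), (40, [332.92, 224.58])]
```

```bash
python3 -m inch '[{"tx":0.1,"ty":0.05,"tz":0.1,"wx":0,"wy":-0.02,"wz":0,"hand":0},{"tx":0,"ty":0,"tz":0,"wx":0,"wy":0,"wz":0,"hand":0}]' 100;python3 path.py M 31.3 37.2; python3 -m inch '[{"tx":0,"ty":0,"tz":0,"wx":0,"wy":0,"wz":0,"hand":0.5},{"tx":0,"ty":0,"tz":0,"wx":0,"wy":0,"wz":0,"hand":0.5},{"tx":0,"ty":0,"tz":0,"wx":0,"wy":0,"wz":0,"hand":0.5},{"tx":0,"ty":0,"tz":-3,"wx":0,"wy":0,"wz":0,"hand":0.5},{"tx":0,"ty":0,"tz":-4,"wx":0,"wy":0,"wz":0,"hand":0.5},{"tx":0,"ty":0,"tz":0,"wx":0,"wy":0,"wz":0,"hand":0.8}]' 60; python3 plan.py 408.5 204 100 -.211 0 4
```

```text
time: 16.38
ee_pos: [541.5, 231.5, 43.2]
ee_rot: [-3.139, 0.021, -3.117]
contact_force: [-9.1, -7.9, 20.5]
grip_width: 0.319
finger_force: 103.4
C rel bay [ 0.1 -0.1  0.7] yaw,tilt,roll [ 0.002 -0.021 -0.003] F [-9.1 -7.9 20.5] M [-1.28  1.97  0.01] grip 103 0.319 t 16.375
time: 17.12
ee_pos: [541.4, 233.1, 115.0]
ee_rot: [3.141, 0.028, -3.116]
contact_force: [0.5, -0.0, 1.0]
grip_width: 0.695
finger_force: 0.0
{"tx": 3.35, "ty": -0.64, "tz": 0.28, "wx": 0.001, "wy": 0.007, "wz": 0.059},
{"tx": 3.3, "ty": -0.84, "tz": 0.31, "wx": 0.001, "wy": 0.007, "wz": 0.059},
{"tx": 3.24, "ty": -1.03, "tz": 0.33, "wx": 0.001, "wy": 0.007, "wz": 0.059},
{"tx": 3.18, "ty": -1.22, "tz": 0.35, "wx": 0.001, "wy": 0.007, "wz": 0.059},
```

```bash
python3 -m inch '[{"tx":3.35,"ty":-0.64,"tz":0.28,"wx":0,"wy":0.007,"wz":0.059,"hand":0.8},{"tx":3.3,"ty":-0.84,"tz":0.31,"wx":0,"wy":0.007,"wz":0.059,"hand":0.8},{"tx":3.24,"ty":-1.03,"tz":0.33,"wx":0,"wy":0.007,"wz":0.059,"hand":0.8},{"tx":3.18,"ty":-1.22,"tz":0.35,"wx":0,"wy":0.007,"wz":0.059,"hand":0.8},{"tx":0,"ty":0,"tz":0,"wx":0,"wy":0,"wz":0,"hand":0.8},{"tx":0,"ty":0,"tz":0,"wx":0,"wy":0,"wz":0,"hand":0.8},{"tx":0,"ty":0,"tz":0,"wx":0,"wy":0,"wz":0,"hand":0.8}]' 60; python3 plan.py 408.3 204 38 -.211 0 3; python3 latch.py
```

```text
time: 18.0
ee_pos: [406.7, 203.3, 97.0]
ee_rot: [3.141, -0.006, 2.931]
contact_force: [1.0, -0.3, 0.9]
grip_width: 0.799
finger_force: 0.0
{"tx": -0.06, "ty": 0.03, "tz": 1.97, "wx": 0.0, "wy": -0.002, "wz": 0.0},
{"tx": -0.06, "ty": 0.03, "tz": 1.97, "wx": 0.0, "wy": -0.002, "wz": 0.0},
{"tx": -0.05, "ty": 0.03, "tz": 1.97, "wx": 0.0, "wy": -0.002, "wz": 0.0},
top red [(26, [301.88, 164.96]), (26, [302.5, 219.46])]
top orange [(36, [361.94, 199.08]), (58, [334.31, 204.0]), (54, [302.87, 209.3])]
top yellow [(43, [360.88, 163.88]), (84, [362.5, 186.0]), (33, [362.0, 210.88])]
top blue [(33, [333.42, 164.58]), (167, [334.11, 188.42]), (60, [334.5, 216.5])]
side red [(13, [291.23, 224.54]), (18, [342.33, 225.44])]
side orange [(21, [318.71, 201.67]), (33, [325.21, 211.73]), (40, [332.95, 224.6])]
side yellow [(21, [307.71, 196.71]), (12, [288.5, 201.5]), (14, [327.86, 203.07]), (9, [334.33, 222.44])]
side blue [(50, [312.18, 206.42]), (10, [290.0, 211.5]), (25, [335.88, 212.52])]
```

```bash
sed -i 's/L=(571.3,296.3,6)/L=(571.5,296.3,6)/' ins.py; python3 -m inch '[{"tx":-0.06,"ty":0,"tz":2.0,"wx":0,"wy":0,"wz":0,"hand":0.8},{"tx":-0.06,"ty":0,"tz":2.0,"wx":0,"wy":0,"wz":0,"hand":0.8},{"tx":0,"ty":0,"tz":1.7,"wx":0,"wy":0,"wz":0,"hand":0.8},{"tx":0,"ty":0,"tz":0,"wx":0,"wy":0,"wz":0,"hand":0.8},{"tx":0,"ty":0,"tz":0,"wx":0,"wy":0,"wz":0,"hand":0.8},{"tx":0,"ty":0,"tz":0,"wx":0,"wy":0,"wz":0,"hand":0.8},{"tx":0,"ty":0,"tz":0,"wx":0,"wy":0,"wz":0,"hand":0.8}]' 60; python3 plan.py 408.3 204 38 -.211 0 1; python3 - <<'E'
from h import *
for lab,p in (("M",(575.1-35,233.2,32)),("S",(575.9-27-3.4,177,32))):
    print(lab,np.round(proj("top",p),2),np.round(proj("side",np.array(p)-[2.8,2.6,0]),2))
E
```

```text
time: 18.98
ee_pos: [407.0, 203.1, 40.4]
ee_rot: [3.141, -0.006, 2.931]
contact_force: [0.7, 0.4, 0.1]
grip_width: 0.793
finger_force: 0.0
{"tx": -0.11, "ty": 0.12, "tz": 0.24, "wx": 0.001, "wy": -0.006, "wz": 0.0},
M [334.25 188.25] [311.7  206.23]
S [362.32 185.79] [307.68 196.59]
```

The medium pack's label matches its seated position to within 0.5 px in both views. Now the large pack.

```bash
python3 -m inch '[{"tx":-0.1,"ty":0.08,"tz":0.25,"wx":0,"wy":0,"wz":0,"hand":0.6},{"tx":0,"ty":0,"tz":0,"wx":0,"wy":0,"wz":0,"hand":0.6},{"tx":0,"ty":0,"tz":0,"wx":0,"wy":0,"wz":0,"hand":0},{"tx":0,"ty":0,"tz":0,"wx":0,"wy":0,"wz":0,"hand":0},{"tx":0,"ty":0,"tz":0,"wx":0,"wy":0,"wz":0,"hand":0},{"tx":0,"ty":0,"tz":0,"wx":0,"wy":0,"wz":0,"hand":0}]' 70; python3 plan.py 408.3 204 38 -.211 0 1
```

```text
time: 19.73
ee_pos: [407.9, 203.6, 37.6]
ee_rot: [3.141, -0.006, 2.931]
contact_force: [-0.9, -0.5, 4.8]
grip_width: 0.426
finger_force: 70.7
{"tx": -0.03, "ty": 0.05, "tz": -0.04, "wx": 0.0, "wy": -0.006, "wz": 0.0},
```

```bash
python3 -m inch '[{"tx":0,"ty":0,"tz":-3,"wx":0,"wy":0,"wz":0,"hand":0},{"tx":0,"ty":0,"tz":-4,"wx":0,"wy":0,"wz":0,"hand":0},{"tx":0,"ty":0,"tz":0,"wx":0,"wy":0,"wz":0,"hand":0},{"tx":0,"ty":0,"tz":0,"wx":0,"wy":0,"wz":0,"hand":0}]' 80; python3 path.py L 35.4 37.6 -24,0,30,.47,6
```

```text
time: 20.23
ee_pos: [407.6, 203.2, 106.3]
ee_rot: [-3.141, -0.008, 2.931]
contact_force: [-0.6, -0.2, -1.7]
grip_width: 0.42
finger_force: 81.1
C rel bay [-131.9  -97.5   62.5] yaw,tilt,roll [-0.234  0.008 -0.001] F [-0.6 -0.2 -1.7] M [ 0.03  0.03 -0.06] grip 81 0.42 t 20.225
{"tx": -1.73, "ty": 1.94, "tz": 0.33, "wx": 0.009, "wy": 0.077, "wz": -0.038},
{"tx": -1.82, "ty": 1.87, "tz": 0.18, "wx": 0.009, "wy": 0.077, "wz": -0.038},
{"tx": -1.9, "ty": 1.8, "tz": 0.02, "wx": 0.009, "wy": 0.077, "wz": -0.038},
{"tx": -1.96, "ty": 1.73, "tz": -0.14, "wx": 0.009, "wy": 0.077, "wz": -0.038},
{"tx": -2.01, "ty": 1.65, "tz": -0.31, "wx": 0.009, "wy": 0.077, "wz": -0.038},
{"tx": -2.04, "ty": 1.57, "tz": -0.48, "wx": 0.009, "wy": 0.077, "wz": -0.038},
```

```bash
python3 -m inch '[{"tx":-1.73,"ty":1.94,"tz":0.33,"wx":0.009,"wy":0.077,"wz":-0.038,"hand":0},{"tx":-1.82,"ty":1.87,"tz":0.18,"wx":0.009,"wy":0.077,"wz":-0.038,"hand":0},{"tx":-1.9,"ty":1.8,"tz":0.02,"wx":0.009,"wy":0.077,"wz":-0.038,"hand":0},{"tx":-1.96,"ty":1.73,"tz":-0.14,"wx":0.009,"wy":0.077,"wz":-0.038,"hand":0},{"tx":-2.01,"ty":1.65,"tz":-0.31,"wx":0.009,"wy":0.077,"wz":-0.038,"hand":0},{"tx":-2.04,"ty":1.57,"tz":-0.48,"wx":0.009,"wy":0.077,"wz":-0.038,"hand":0},{"tx":0,"ty":0,"tz":0,"wx":0,"wy":0,"wz":0,"hand":0},{"tx":0,"ty":0,"tz":0,"wx":0,"wy":0,"wz":0,"hand":0},{"tx":0,"ty":0,"tz":0,"wx":0,"wy":0,"wz":0,"hand":0},{"tx":0,"ty":0,"tz":0,"wx":0,"wy":0,"wz":0,"hand":0}]' 80; python3 path.py L 35.4 37.6 -20,0,1.5,.47,3
```

```text
time: 21.48
ee_pos: [533.7, 295.4, 88.1]
ee_rot: [3.139, -0.468, -3.119]
contact_force: [-0.2, 0.0, -0.4]
grip_width: 0.417
finger_force: 81.1
C rel bay [-23.2   0.   32.5] yaw,tilt,roll [-0.     0.468  0.002] F [-0.2  0.  -0.4] M [ 0.03 -0.28 -0.04] grip 81 0.417 t 21.475
{"tx": -0.56, "ty": 0.0, "tz": 0.87, "wx": 0.001, "wy": 0.001, "wz": -0.0},
{"tx": -0.57, "ty": 0.0, "tz": 0.87, "wx": 0.001, "wy": 0.001, "wz": -0.0},
{"tx": -0.57, "ty": 0.0, "tz": 0.87, "wx": 0.001, "wy": 0.001, "wz": -0.0},
```

```bash
python3 -m inch '[{"tx":-0.56,"ty":0,"tz":0.87,"wx":0,"wy":0,"wz":0,"hand":0},{"tx":-0.57,"ty":0,"tz":0.87,"wx":0,"wy":0,"wz":0,"hand":0},{"tx":-0.57,"ty":0.05,"tz":0.82,"wx":0,"wy":0,"wz":0,"hand":0},{"tx":0,"ty":0,"tz":0,"wx":0,"wy":0,"wz":0,"hand":0},{"tx":0,"ty":0,"tz":0,"wx":0,"wy":0,"wz":0,"hand":0},{"tx":0,"ty":0,"tz":0,"wx":0,"wy":0,"wz":0,"hand":0}]' 80; python3 path.py L 35.4 37.6 -8,0,1.2,.47,3
```

```text
time: 22.22
ee_pos: [536.9, 295.9, 55.5]
ee_rot: [3.14, -0.472, -3.119]
contact_force: [-1.6, -0.6, 3.1]
grip_width: 0.417
finger_force: 81.4
C rel bay [-20.1   0.4  -0. ] yaw,tilt,roll [-0.001  0.472  0.001] F [-1.6 -0.6  3.1] M [-0.21  0.24  0.03] grip 81 0.417 t 22.225
{"tx": -0.34, "ty": -0.01, "tz": -0.22, "wx": 0.001, "wy": -0.001, "wz": -0.0},
{"tx": -0.34, "ty": -0.01, "tz": -0.22, "wx": 0.001, "wy": -0.001, "wz": -0.0},
{"tx": -0.34, "ty": -0.01, "tz": -0.22, "wx": 0.001, "wy": -0.001, "wz": -0.0},
```

Touching the floor lightly. Now forward and slightly up.

```bash
python3 -m inch '[{"tx":0,"ty":0,"tz":-0.15,"wx":0,"wy":0,"wz":0,"hand":0},{"tx":-0.35,"ty":0,"tz":-0.18,"wx":0,"wy":0,"wz":0,"hand":0},{"tx":-0.35,"ty":0,"tz":-0.18,"wx":0,"wy":0,"wz":0,"hand":0},{"tx":-0.32,"ty":0,"tz":-0.16,"wx":0,"wy":0,"wz":0,"hand":0},{"tx":0,"ty":0,"tz":0,"wx":0,"wy":0,"wz":0,"hand":0},{"tx":0,"ty":0,"tz":0,"wx":0,"wy":0,"wz":0,"hand":0}]' 80; python3 path.py L 35.4 37.6 -4.5,0,1,.47,2
```

```text
time: 22.98
ee_pos: [549.3, 296.2, 57.1]
ee_rot: [3.14, -0.471, -3.119]
contact_force: [0.3, -0.1, -0.9]
grip_width: 0.425
finger_force: 81.2
C rel bay [-7.7  0.5  1.5] yaw,tilt,roll [-0.001  0.471  0.002] F [ 0.3 -0.1 -0.9] M [-0.01 -0.29 -0.  ] grip 81 0.425 t 22.975
{"tx": -0.15, "ty": -0.02, "tz": -0.05, "wx": 0.001, "wy": -0.0, "wz": -0.0},
{"tx": -0.15, "ty": -0.02, "tz": -0.05, "wx": 0.001, "wy": -0.0, "wz": -0.0},
```

```bash
python3 -m inch '[{"tx":-0.16,"ty":-0.02,"tz":-0.05,"wx":0,"wy":0,"wz":0,"hand":0},{"tx":-0.16,"ty":-0.02,"tz":-0.05,"wx":0,"wy":0,"wz":0,"hand":0},{"tx":0,"ty":0,"tz":0,"wx":0,"wy":0,"wz":0,"hand":0},{"tx":0,"ty":0,"tz":0,"wx":0,"wy":0,"wz":0,"hand":0}]' 80; python3 path.py L 35.4 37.6
python3 -m inch '[{"tx":-0.1,"ty":0,"tz":-0.05,"wx":0,"wy":0,"wz":0,"hand":0},{"tx":0,"ty":0,"tz":0,"wx":0,"wy":0,"wz":0,"hand":0},{"tx":0,"ty":0,"tz":0,"wx":0,"wy":0,"wz":0,"hand":0}]' 80; python3 path.py L 35.4 37.6 -4.5,0,1,.35,1 -3.5,0,1,.22,1
```

```text
time: 23.48
ee_pos: [552.6, 295.9, 56.6]
ee_rot: [3.14, -0.471, -3.119]
contact_force: [-0.6, -1.1, -1.3]
grip_width: 0.418
finger_force: 81.0
C rel bay [-4.4  0.1  1. ] yaw,tilt,roll [-0.001  0.471  0.002] F [-0.6 -1.1 -1.3] M [-0.   -0.19 -0.04] grip 81 0.418 t 23.475
time: 23.85
ee_pos: [553.0, 296.0, 56.6]
ee_rot: [3.14, -0.473, -3.119]
contact_force: [-5.7, -0.2, 1.4]
grip_width: 0.422
finger_force: 81.0
C rel bay [-4.1  0.1  1. ] yaw,tilt,roll [-0.     0.473  0.001] F [-5.7 -0.2  1.4] M [0.   0.78 0.07] grip 81 0.422 t 23.85
{"tx": 0.46, "ty": -0.01, "tz": 0.48, "wx": 0.001, "wy": -0.123, "wz": -0.0},
{"tx": 0.36, "ty": -0.0, "tz": 0.46, "wx": -0.0, "wy": -0.13, "wz": -0.0},
```

```bash
python3 -m inch '[{"tx":0.46,"ty":0,"tz":0.5,"wx":0,"wy":-0.123,"wz":0,"hand":0},{"tx":0.36,"ty":0,"tz":0.46,"wx":0,"wy":-0.13,"wz":0,"hand":0},{"tx":0,"ty":0,"tz":0,"wx":0,"wy":0,"wz":0,"hand":0},{"tx":0,"ty":0,"tz":0,"wx":0,"wy":0,"wz":0,"hand":0}]' 120; python3 path.py L 35.4 37.6 -1.9,0,0.3,.1,1 -1.2,0,-1,0,1
```

```text
time: 24.35
ee_pos: [542.7, 295.9, 52.0]
ee_rot: [3.14, -0.217, -3.119]
contact_force: [-1.0, 0.5, 1.2]
grip_width: 0.41
finger_force: 122.2
C rel bay [-2.3  0.3  1.6] yaw,tilt,roll [-0.001  0.217  0.002] F [-1.   0.5  1.2] M [0.01 0.13 0.01] grip 122 0.41 t 24.35
{"tx": 0.34, "ty": -0.02, "tz": 0.56, "wx": 0.002, "wy": -0.117, "wz": -0.001},
{"tx": 0.28, "ty": -0.0, "tz": 0.49, "wx": -0.0, "wy": -0.1, "wz": -0.0},
```

```bash
python3 -m inch '[{"tx":0.34,"ty":0,"tz":0.56,"wx":0,"wy":-0.117,"wz":0,"hand":0},{"tx":0,"ty":0,"tz":0,"wx":0,"wy":0,"wz":0,"hand":0},{"tx":0,"ty":0,"tz":0,"wx":0,"wy":0,"wz":0,"hand":0}]' 120; python3 path.py L 35.4 37.6 -1.2,0,-1,0,1
python3 -m inch '[{"tx":0.32,"ty":0,"tz":0.47,"wx":0,"wy":-0.1,"wz":0,"hand":0},{"tx":0,"ty":0,"tz":0,"wx":0,"wy":0,"wz":0,"hand":0},{"tx":0,"ty":0,"tz":0,"wx":0,"wy":0,"wz":0,"hand":0}]' 120; python3 path.py L 35.4 37.6 -1.2,0,-1,0,1; python3 latch.py | grep orange
```

```text
time: 24.72
ee_pos: [538.5, 295.5, 46.8]
ee_rot: [3.14, -0.101, -3.12]
contact_force: [-0.1, -0.8, 0.5]
grip_width: 0.403
finger_force: 122.8
C rel bay [-1.6  0.  -0.2] yaw,tilt,roll [-0.001  0.101  0.001] F [-0.1 -0.8  0.5] M [-0.18 -0.14  0.1 ] grip 123 0.403 t 24.725
{"tx": 0.32, "ty": -0.0, "tz": 0.45, "wx": 0.001, "wy": -0.101, "wz": -0.001},
time: 25.1
ee_pos: [535.4, 295.6, 43.8]
ee_rot: [3.14, -0.001, -3.12]
contact_force: [-2.2, -3.1, 10.5]
grip_width: 0.406
finger_force: 124.3
C rel bay [-0.7  0.1  0.2] yaw,tilt,roll [-0.002  0.001  0.001] F [-2.2 -3.1 10.5] M [-0.71  0.66  0.11] grip 124 0.406 t 25.1
{"tx": 0.05, "ty": -0.01, "tz": 0.12, "wx": 0.001, "wy": -0.001, "wz": -0.002},
top orange [(51, [333.96, 203.92]), (77, [302.25, 208.13])]
side orange [(22, [325.77, 212.27]), (42, [332.5, 224.64])]
```

```bash
python3 -m inch '[{"tx":0.1,"ty":0,"tz":0.15,"wx":0,"wy":-0.03,"wz":0,"hand":0},{"tx":0,"ty":0,"tz":0,"wx":0,"wy":0,"wz":0,"hand":0},{"tx":0,"ty":0,"tz":0,"wx":0,"wy":0,"wz":0,"hand":0}]' 120;python3 path.py L 35.4 37.6; python3 -m inch '[{"tx":0,"ty":0,"tz":0,"wx":0,"wy":0,"wz":0,"hand":0.62},{"tx":0,"ty":0,"tz":0,"wx":0,"wy":0,"wz":0,"hand":0.62},{"tx":0,"ty":0,"tz":0,"wx":0,"wy":0,"wz":0,"hand":0.62},{"tx":0,"ty":0,"tz":-3,"wx":0,"wy":0,"wz":0,"hand":0.62},{"tx":0,"ty":0,"tz":-5,"wx":0,"wy":0,"wz":0,"hand":0.62},{"tx":5,"ty":0,"tz":-3,"wx":0,"wy":0,"wz":0,"hand":0.62},{"tx":5,"ty":0,"tz":-3,"wx":0,"wy":0,"wz":0,"hand":0.62},{"tx":3,"ty":0,"tz":0,"wx":0,"wy":0,"wz":0,"hand":0.62},{"tx":0,"ty":0,"tz":0,"wx":0,"wy":0,"wz":0,"hand":0.62}]' 60; python3 latch.py; python3 - <<'E'
from h import *
t=np.load("l_top.npz")["im"];s=np.load("l_side.npz")["im"]
cv2.imwrite("pics/g.png",np.vstack([cv2.resize(s[190:240,280:345],(598,290)),cv2.resize(t[155:230,285:385],(598,300))])[:,:,::-1])
print(np.round(proj("top",(573-35-3.4,297.5,32)),2),np.round(proj("side",(573-35-3.4-2.8,297.5-2.6,32)),2))
E
```

```text
time: 25.58
ee_pos: [535.0, 295.7, 43.8]
ee_rot: [3.14, 0.03, -3.121]
contact_force: [-7.1, -5.6, 21.8]
grip_width: 0.409
finger_force: 125.6
C rel bay [0.  0.2 1.3] yaw,tilt,roll [-0.002 -0.03   0.001] F [-7.1 -5.6 21.8] M [-1.15  1.78  0.05] grip 126 0.409 t 25.575
time: 26.7
ee_pos: [397.7, 292.7, 176.9]
ee_rot: [3.14, 0.029, -3.118]
contact_force: [-0.1, -0.7, -0.2]
grip_width: 0.624
finger_force: 0.0
top red [(27, [301.7, 164.89]), (286, [301.72, 190.97]), (30, [302.93, 219.13])]
top orange [(36, [361.81, 199.11]), (48, [334.12, 203.81]), (83, [302.2, 208.27])]
top yellow [(42, [360.93, 163.81]), (85, [362.45, 185.98]), (33, [362.0, 210.88])]
top blue [(33, [333.42, 164.42]), (167, [333.82, 188.46])]
side red [(111, [316.66, 218.88]), (12, [291.0, 224.5]), (19, [342.26, 225.47]), (14, [310.5, 229.0])]
side orange [(23, [318.87, 201.09]), (34, [325.18, 211.5]), (43, [332.53, 224.6])]
side yellow [(21, [307.71, 196.71]), (11, [288.27, 201.55]), (14, [327.86, 203.07]), (9, [334.22, 222.0])]
side blue [(49, [312.12, 206.47]), (10, [290.0, 211.5]), (25, [335.88, 212.48])]
[301.99 190.75] [316.59 218.7 ]
```

View pics/g.png

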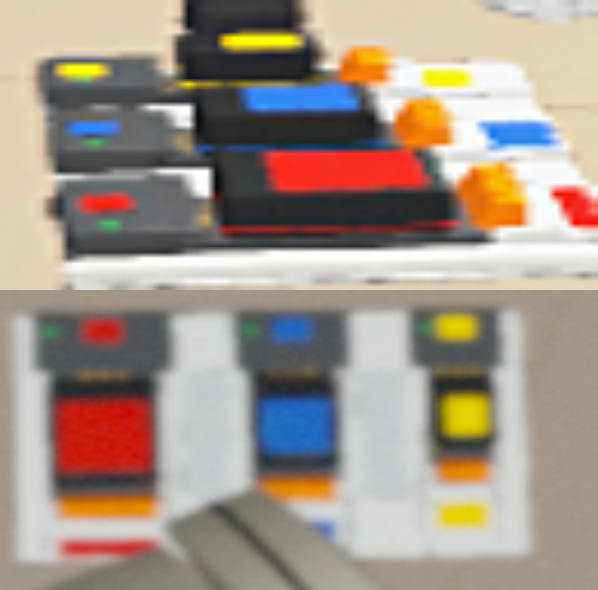

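All three packs lie level under their lips, brass to the back. Each latch sits at its closed distance from its tab, within 0.4 px in the side view, and each label is within 0.5 px of its seated position.

```bash
python3 -c "
from bench import env
print(env.close_job())"
```

```text
the job is handed in; nothing more can be done
None
```

The job is handed in: all three packs sit level in their matching compartments, brass to the back under the lip, and the cameras show each latch at its closed position; the tote slid about 1 mm, and it took about 27 s of the 72 s allowed.

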